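Tip the ice pail into the drinks tub

TASK

Pick up the ice pail by its bail, hang it by its hook on the middle of the carrying bar at the near end of the drinks tub (the end towards the pail) and let go. Then take hold of the wire hoop round its foot and tip the pail over on that bar until all six ice cubes have slid into the tub. Let the empty pail back down so that it hangs upright on the bar again; knock over no bottle, and leave the bottle, tumbler and cup on the counter where they stand.

Things in the scene. Friction and masses are not known exactly. Their poses are not given: they have to be found in the camera images.
- pail: Loose tapered steel pail, open at the top, 0.35 to 0.6 kg, standing roughly with its hook towards the tub. Origin: centre of the underside of its foot hoop; z up its axis, x towards its hook, y along its ears. Outer radius 42 mm at the body's bottom (z = 10 mm), 62 mm at the rim (z = 130 mm); wall 3 mm; inner floor at z = 14 mm.
- bail (a joint): Angle of the wire bail about the ears' axis (along the pail's y, through its z axis at z = 115 mm): 0 straight up, positive leaning towards the hook (+x), negative the other way; stops at +-0.96 rad. It swings freely and lies on one of its stops when left alone.
- bail_grip (a point): Middle of the bail's wooden grip: a round bar 12 mm thick, 72 mm long, parallel to the pail's y, 88 mm from the ears' axis. Turns with the bail.
- hook (a point): Seat of the pail's hook (pail frame x 81, y 0, z 94 mm): the bar's centre lies here when the pail hangs. Hook 44 mm wide along y, a U open downwards: roof 6 mm above this point, pail-side leg 8 mm from it and reaching 20 mm below it, outer lip 8.5 mm from it at the roof, flaring to 15 mm, reaching 17 mm below it. Turns freely on the bar.
- hoop_grip (a point): Point to grip for tipping: on the foot hoop, on the side away from the hook (pail frame x -72, y 0, z 5 mm). The hoop is a ring of round wire 10 mm thick, centre line radius 72 mm at z 5 mm, 25 mm clear of the body, on four spokes 45 degrees from x and y. The wire runs along y here and can turn in the fingers. 61 mm above the counter when the pail hangs.
- tub: Open rectangular sheet-metal drinks tub, fixed. Origin: centre of its underside; z up. 250 mm along its x, 210 mm along its y, walls 115 mm high, 5 mm thick, inner floor at z = 11 mm. A raised carrying bar runs along y at both x ends; the pail's side is -x. Two beer bottles stand in the +x half; the -x half is clear.
- rail (a point): Middle of the carrying bar at the tub's -x end, on its centre line (tub frame x -122.5, y 0, z 150 mm). Bar 12 mm thick, straight for 178 mm along y, 35 mm above the wall's edge. The pail hangs outside the tub, its x along the tub's x, its hoop leaning on the end wall.
- ice_0: Ice cube, 24 mm, clear and slippery, starts loose in the pail. Origin: centre of the underside it was made with.
- ice_1: Ice cube, 24 mm, clear and slippery, starts loose in the pail. Origin: centre of the underside it was made with.
- ice_2: Ice cube, 24 mm, clear and slippery, starts loose in the pail. Origin: centre of the underside it was made with.
- ice_3: Ice cube, 24 mm, clear and slippery, starts loose in the pail. Origin: centre of the underside it was made with.
- ice_4: Ice cube, 24 mm, clear and slippery, starts loose in the pail. Origin: centre of the underside it was made with.
- ice_5: Ice cube, 24 mm, clear and slippery, starts loose in the pail. Origin: centre of the underside it was made with.
- bottle_a: Brown beer bottle standing loose in the tub, 67 mm thick, 255 mm tall; origin: centre of its underside. Leave it standing.
- bottle_b: Brown beer bottle standing loose in the tub, 66 mm thick, 235 mm tall; origin: centre of its underside. Leave it standing.
- bottle_c: Brown beer bottle standing on the counter behind the work, 63 mm thick, 241 mm tall; origin: centre of its underside. Leave it alone.
- tumbler: Drinking tumbler on the counter, 74 mm wide, 105 mm tall; origin: centre of its underside. Leave it alone.
- cup: White cup on the counter, 66 mm wide, 90 mm tall; origin: centre of its underside. Leave it alone.

How it is judged:
On the way, in this order (a step that is already met when the one before it is completed fails the run):
1. the pail is lifted clear of the counter by its bail (height (world z) of pail above 0.04 m and distance between the grasp point and bail_grip below 0.05 m and angle between pail's own z axis and vertical below 0.6 rad), for 0.2 s.
2. the pail hangs upright by its hook on the tub's bar and the fingers have let go of it (x of hook in the frame of tub between -0.1345 and -0.1105 m and z of hook in the frame of tub between 0.142 and 0.158 m and y of hook in the frame of tub between -0.035 and 0.035 m and angle between pail's own z axis and vertical below 0.2 rad and contact force between the fingers and pail below 0.1 N and linear speed of pail below 0.03 m/s), for 0.3 s.
3. the pail is tipped past level on the bar, lifted by its foot hoop (x of hook in the frame of tub between -0.1475 and -0.0975 m and z of hook in the frame of tub between 0.125 and 0.175 m and y of hook in the frame of tub between -0.035 and 0.035 m and angle between pail's own z axis and vertical above 1.7 rad and distance between the grasp point and hoop_grip below 0.065 m), for 0.1 s.
At the end, for the whole second after the job is handed in: All six ice cubes lie in the tub, below its edge. The pail hangs at rest on the tub's -x bar: hook seat within 12 mm across, 8 mm in height, 35 mm of the bar's middle, tilt under 0.2 rad. All bottles, tumbler and cup stand within 0.2 rad of upright (x of hook in the frame of tub between -0.1345 and -0.1105 m and z of hook in the frame of tub between 0.142 and 0.158 m and y of hook in the frame of tub between -0.035 and 0.035 m and angle between each of pail, bottle_a, bottle_b, bottle_c, tumbler, cup's own z axis and vertical below 0.2 rad and x of ice_0 in the frame of tub between -0.1235 and 0.1235 m and y of ice_0 in the frame of tub between -0.1035 and 0.1035 m and z of each of ice_0, ice_1, ice_2, ice_3, ice_4, ice_5 in the frame of tub below 0.1 m and linear speed of each of ice_0, ice_1, ice_2, ice_3, ice_4, ice_5 below 0.05 m/s and x of ice_1 in the frame of tub between -0.1235 and 0.1235 m and y of ice_1 in the frame of tub between -0.1035 and 0.1035 m and x of ice_2 in the frame of tub between -0.1235 and 0.1235 m and y of ice_2 in the frame of tub between -0.1035 and 0.1035 m and x of ice_3 in the frame of tub between -0.1235 and 0.1235 m and y of ice_3 in the frame of tub between -0.1035 and 0.1035 m and x of ice_4 in the frame of tub between -0.1235 and 0.1235 m and y of ice_4 in the frame of tub between -0.1035 and 0.1035 m and x of ice_5 in the frame of tub between -0.1235 and 0.1235 m and y of ice_5 in the frame of tub between -0.1035 and 0.1035 m and linear speed of pail below 0.03 m/s); the robot touches nothing.
It fails at once if a bottle in the tub is knocked over (angle between any of bottle_a, bottle_b's own z axis and vertical above 0.5 rad).
It fails at once if the bottle, tumbler or cup on the counter is moved more than 30 mm (distance of any of bottle_c, tumbler, cup from where it was at the start of the episode above 0.03 m).
It also fails if it takes over 64 s, if anything falls off the work surface, if the arm or the gripper's body presses on something with over 40 N, if the wrist force passes 120 N, or if a joint passes its speed limit or range.

ROBOT

A 6-joint arm with a two-finger parallel gripper is mounted at the origin on a cart in front of the work surface, level with it; the furniture and walls round the work are solid. World frame = base frame: x ahead of the robot, y to its left, z up, the work surface at z = 0. Lengths are in m, angles in rad, forces in N, time in s.
With the tool pointing down it reaches from about 0.25 to 0.85 m from the base axis. Payload 12.5 kg.
Tool frame: the origin (TCP) lies on the centre line of the jaws, within the pads' length; the fingertips stand ahead of it and the grasp point (between the pads) lies 3 mm ahead of it (arm.tip_extent is the z of the fingertips in the tool frame, in m); z points along the fingers, y is the line along which they close (so a half turn about z gives the same grasp; the last joint's range is limited). The gripper opens to 93 mm and grips with 3 to 60 N. Pads are 15 mm wide; open, the fingers measure 128 mm over their backs; the gripper's body (75 mm by 188 mm) begins 65 mm behind the grasp point.
Start: joints at [1.101, 0.351, 1.652, -0, 1.139, -0.085], TCP at [0.206, 0.51, 0.241] pointing down, gripper open.
Joint ranges: [-2.75, 2.75], [-0.79, 2.1], [0.01, 2.65], [-1.57, 4.71], [0.07, 3.14], [-2.87, 2.87]. Speed limits (rad/s): [2.22, 2.22, 2.79, 3.14, 3.14, 3.14].

INTERFACE

Orientations are given as a unit quaternion [x, y, z, w].
In Python, from plant import get_obs, capture, arm gives the robot as it stands.
- The arm moves only by the tool apply_moves, never from a script. Its argument "steps" is one flat list of numbers, 7 for each row, row after row: the shift along the tool's x, y, z normalised to -1 to 1, where 1 is 0.03 m, then the turn, a rotation vector about the tool's x, y, z normalised to -1 to 1, where 1 is 5 degrees, then the opening, from -1 (shut) to 1 (fully open), so that 0 is half open. A call has 1 to 12 rows; each row shifts and turns the commanded pose from where the row before left it, along the tool's axes as they then stand; what a row does not reach is not made up. A row lasts 1/10 s, in which the tool goes at most 50 mm and 8.59 degrees, less where a joint would pass 70% of its speed; a pose out of reach is approached as far as the arm can. A call with a number of a shift or a turn outside -1 to 1 is refused whole. A call with a gripper value outside its range is refused whole. The fingers move at their own pace and stop on an object; the grip force is fixed at half the most. Time passes only in rows, so rows that do not move let the fingers close. It gives the time, the measured TCP pose, the force, the opening and the grip force at its end, in the units of the state.
- get_obs(): the state, without advancing time (a new reading comes with each control period).
- capture(name): name is "scene" or "top"; returns a dict with "img" (480x640x3 uint8, red, green, blue), "fx", "fy", "cx", "cy" (pixels), "k1" (the pictures are not rectified: a ray, as slopes to the right and down, at radius r is drawn at 1 + k1 r^2 times it, then the intrinsics apply), "extrinsics" (4x4, takes a point from world to camera coordinates). Camera axes: x right, y down, z forward; pixel columns grow to the right and rows downward; lengths in m; the calibration is good to about 2 mm. A picture is of the moment at which its call begins. There is no depth.
- arm.job_done(): hands the job in; it is judged then, once.
The state is a dict: "t": time; "joint_pos": joint angles; "qd": joint speeds; "tau": joint torques, N m; "tool_pos": TCP position; "tool_rot": TCP orientation; "ft_force": force on the tool from outside, world axes, zero at the start; "ft_torque": the same for the moment, N m; "width": finger opening in m; "grip_force": force on a finger pad.
Only numpy, scipy, OpenCV 4.12 (cv2) and the standard library are available. Lean on these libraries where they do the work, as an engineer would, in place of code of your own. Each camera call takes 0.05 s, during which the arm holds its last target. There are 200 camera calls.

## Working session

There is one attempt and no reset: what is moved stays moved. The work goes in short steps, Python scripts to look and compute and a tool call to move; the robot and the scene stay as the last step left them, time stands still between calls to the robot, and variables do not carry over. Pictures are saved under pics/ and viewed, at most 10 in all, crops included, and the job is handed in when it is done.

Besides the shell and the picture viewer there is one more tool, called after "Emit:" as name(argument=value, ...) on one line, values as JSON. apply_moves: Moves the arm, as the interface text tells. Its arguments: {"type":"object","properties":{"steps":{"type":"array"}},"required":["steps"]}

```bash
mkdir -p pics; ls; cat > h.py <<'E'
import numpy as np, cv2, json
from plant import get_obs, capture, arm
from scipy.spatial.transform import Rotation as R
def shot(n,f):
    c=capture(n); cv2.imwrite('pics/'+f+'.png',c['img'][:,:,::-1])
    d={k:(np.array(v).tolist()) for k,v in c.items() if k!='img'}; json.dump(d,open(n+'.json','w')); return c
def cam(n):
    d=json.load(open(n+'.json')); d['extrinsics']=np.array(d['extrinsics']); return d
def ray(c,u,v):
    K=np.array([[c['fx'],0,c['cx']],[0,c['fy'],c['cy']],[0,0,1]])
    x,y=cv2.undistortPoints(np.array([[[u,v]]],float),K,np.array([c['k1'],0,0,0.]))[0,0]
    E=c['extrinsics']; r=E[:3,:3].T@np.array([x,y,1]); o=-E[:3,:3].T@E[:3,3]; return o,r
def onz(c,u,v,z):
    o,r=ray(c,u,v); return o+r*(z-o[2])/r[2]
def proj(c,p):
    q=c['extrinsics'][:3,:3]@np.array(p)+c['extrinsics'][:3,3]; x,y=q[:2]/q[2]; s=1+c['k1']*(x*x+y*y)
    return np.round([c['fx']*x*s+c['cx'],c['fy']*y*s+c['cy']],1)
E
python3 - <<'E'
from h import *
for n in('scene','top'):
    c=shot(n,n+'0'); o,_=ray(c,320,240); print(n,o,c['fx'],c['k1'])
print(get_obs(),arm.tip_extent)
E
```

```text
pics
scene [ 0.53666776 -0.96115841  0.82441797] 440.58593713951706 -0.015857634515143486
top [ 0.45255115 -0.03230747  1.41413453] 522.0494387369057 0.03732182655370355
{'t': 0.1, 'joint_pos': array([ 1.10138855e+00,  3.51196392e-01,  1.65235184e+00,  2.60907534e-05,
        1.13908662e+00, -8.46036786e-02]), 'qd': array([ 0.00296022, -0.00181351, -0.00218486, -0.00087176, -0.00142086,
       -0.00025333]), 'tau': array([ 3.05837202e-04, -4.98027241e+01, -2.85705847e+01,  7.00364728e-02,
        2.38404638e-02, -5.65232904e-05]), 'tool_pos': array([0.20630268, 0.5095393 , 0.2401507 ]), 'tool_rot': array([ 1.91222509e-01,  9.81546576e-01, -4.97994892e-04, -1.53902648e-04]), 'ft_force': array([-0.05541313,  0.8475071 , -0.25771066]), 'ft_torque': array([-0.02652409, -0.02317445,  0.00814988]), 'grip_force': 0.0, 'width': 0.09301135855047253} 0.022
```

View pics/scene0.png

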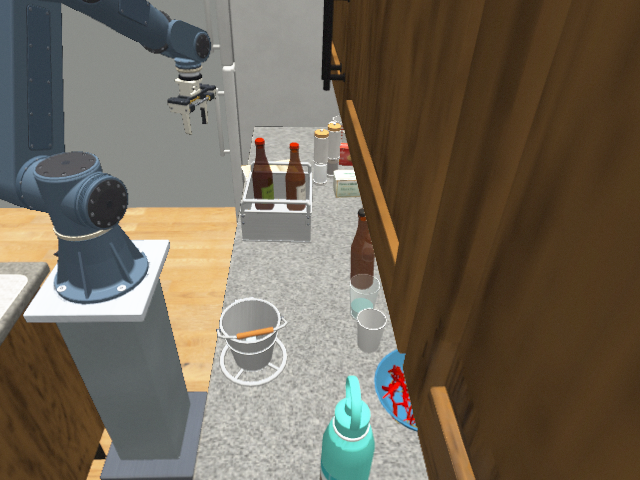

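View pics/top0.png

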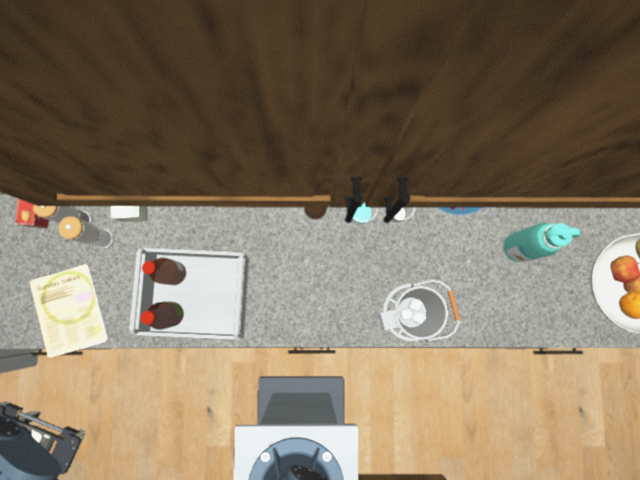

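```bash
python3 - <<'E'
import cv2,numpy as np
a=cv2.imread('pics/top0.png'); b=cv2.imread('pics/scene0.png')
A=cv2.resize(a[265:355,370:480],None,fx=5,fy=5,interpolation=3)   # 550x450
cv2.imwrite('pics/c1.png',A)
B=cv2.resize(a[240:345,120:260],None,fx=5,fy=5,interpolation=3)
cv2.imwrite('pics/c2.png',B)
cv2.imwrite('pics/c3.png',cv2.resize(b[285:395,205:305],None,fx=5,fy=5,interpolation=3))
E
```

```text
(no output)
```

View pics/c1.png

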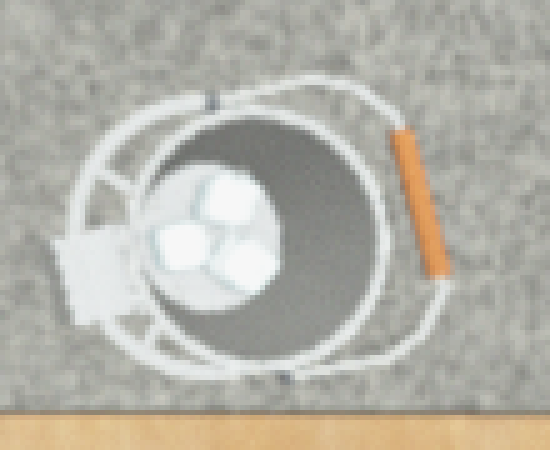

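View pics/c2.png

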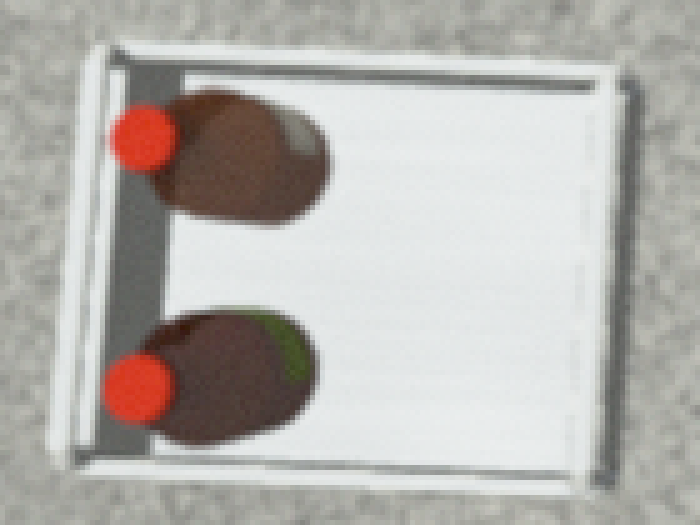

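View pics/c3.png

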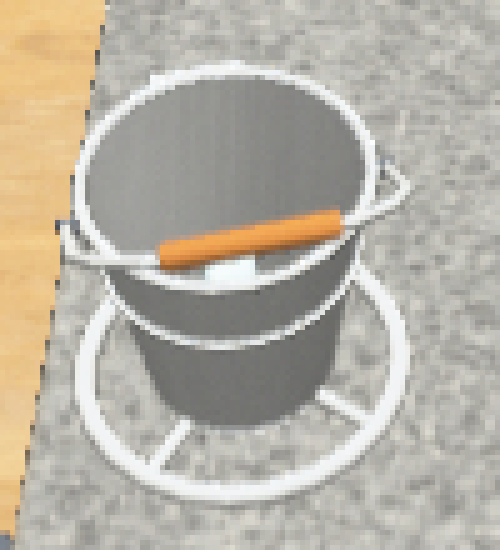

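```bash
python3 - <<'E'
from h import *
t=cam('top')
p1=lambda x,y:(370+x/5-.4,265+y/5-.4); p2=lambda x,y:(120+x/5-.4,240+y/5-.4)
def P(s,uv,z): q=onz(t,*uv,z); print(s,np.round(q,4)); return q
a=P('ear1',p1(212,102),.115); b=P('ear2',p1(285,377),.115); print(np.linalg.norm(a-b),(a+b)/2)
P('rimL',p1(134,232),.13);P('rimR',p1(390,240),.13);P('rimT',p1(258,108),.13);P('rimB',p1(267,362),.13)
g=P('g1',p1(402,130),.1655); h=P('g2',p1(440,278),.1655); print((g+h)/2,np.linalg.norm(g-h))
yaw=np.arctan2(*(a-b)[:2][::-1]);print('pail y axis dir',yaw, np.arctan2(*(g-h)[:2][::-1]))
for q in [(55,240),(125,233),(75,325),(137,313)]:P('hook',p1(*q),.102)
for q in [(607,80),(582,480),(620,66),(590,495)]:P('bar',p2(*q),.15)
for q in [(100,50),(622,66),(50,460),(590,492)]:P('tubcorner',p2(*q),.15)
P('counter edge',(320,347),0);P('cab',(320,203),.5)
s=cam('scene')
for e in('g',):
  o1,r1=ray(s,205+160/5,285+256/5);o2,r2=ray(s,205+340/5,285+223/5)
  for o,r in((o1,r1),(o2,r2)): print('scene grip',o+r*(.1655-o[2])/r[2])
E
```

```text
ear1 [ 0.5092 -0.2894  0.115 ]
ear2 [ 0.3747 -0.3221  0.115 ]
0.13839624267781864 [ 0.44195875 -0.30575487  0.115     ]
rimL [ 0.4452 -0.2468  0.13  ]
rimR [ 0.4415 -0.3719  0.13  ]
rimT [ 0.5057 -0.309   0.13  ]
rimB [ 0.3828 -0.3102  0.13  ]
g1 [ 0.4938 -0.3699  0.1655]
g2 [ 0.424  -0.3856  0.1655]
[ 0.45892496 -0.37778048  0.1655    ] 0.07156664461718641
pail y axis dir 0.23793528439180345 0.22082966075847954
hook [ 0.441  -0.2119  0.102 ]
hook [ 0.4445 -0.247   0.102 ]
hook [ 0.3992 -0.2212  0.102 ]
hook [ 0.4051 -0.2522  0.102 ]
bar [0.5785 0.1318 0.15  ]
bar [0.3875 0.14   0.15  ]
bar [0.5853 0.1256 0.15  ]
bar [0.3805 0.1361 0.15  ]
tubcorner [0.5927 0.3753 0.15  ]
tubcorner [0.5853 0.1247 0.15  ]
tubcorner [0.3979 0.3901 0.15  ]
tubcorner [0.3819 0.1361 0.15  ]
counter edge [ 0.3495 -0.0629  0.    ]
cab [ 0.638  -0.0522  0.5   ]
scene grip [ 0.42860195 -0.38198692  0.1655    ]
scene grip [ 0.49765562 -0.36631525  0.1655    ]
```

```bash
python3 - <<'E'
import cv2
b=cv2.imread('pics/scene0.png')
cv2.imwrite('pics/c4.png',cv2.resize(b[125:245,225:345],None,fx=5,fy=5,interpolation=3))
E
```

```text
(no output)
```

View pics/c4.png

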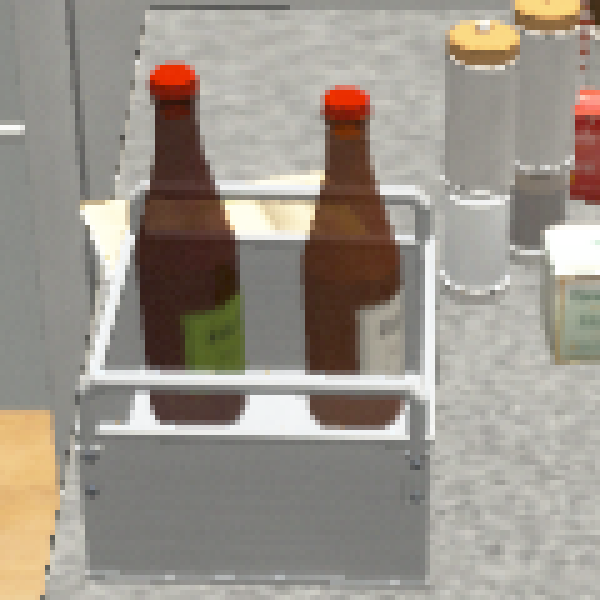

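```bash
python3 - <<'E'
from h import *
print([x for x in dir(arm) if x[0]!='_'])
s=cam('scene'); q=lambda x,y:(225+x/5-.4,125+y/5-.4)
for n,p,z in [('wallL',(85,430),.115),('wallR',(431,435),.115),('botL',(86,573),0.0),('botR',(428,583),0.0),('barL',(120,382),.15),('barR',(400,381),.15)]: print(n,np.round(onz(s,*q(*p),z),4))
# orientation study: tool z = (tub x)*cos a - z*sin a
tx=1.525
for a in (30,35,45,60,90):
  for sg in (1,-1):
    a_=np.radians(a); X=np.array([np.cos(tx),np.sin(tx),0]); Z=np.array([0,0,1.])
    z=np.cos(a_)*X-np.sin(a_)*Z; y=sg*(np.sin(a_)*X+np.cos(a_)*Z); x=np.cross(y,z)
    M=np.c_[x,y,z]
    for j1,p in ((-.3,1.8),(0.1,2.0)):
      W=(R.from_euler('z',j1)*R.from_euler('y',p)).inv()*R.from_matrix(M)
      e=W.as_euler('ZYZ'); 
      print(a,sg,j1,'j4 %.2f j5 %.2f j6 %.2f'%(e[0],e[1],(e[2]-np.pi/2+np.pi)%(2*np.pi)-np.pi))
E
```

```text
['PlanningError', 'job_done', 'tip_extent']
wallL [0.387  0.1468 0.115 ]
wallR [0.5921 0.1401 0.115 ]
botL [0.3781 0.16   0.    ]
botR [0.5928 0.1474 0.    ]
barL [0.4101 0.1437 0.15  ]
barR [0.5733 0.1441 0.15  ]
30 1 -0.3 j4 1.00 j5 1.67 j6 -1.90
30 1 0.1 j4 1.13 j5 1.24 j6 -1.89
30 -1 -0.3 j4 1.00 j5 1.67 j6 1.24
30 -1 0.1 j4 1.13 j5 1.24 j6 1.25
35 1 -0.3 j4 0.92 j5 1.64 j6 -1.90
35 1 0.1 j4 1.04 j5 1.22 j6 -1.86
35 -1 -0.3 j4 0.92 j5 1.64 j6 1.24
35 -1 0.1 j4 1.04 j5 1.22 j6 1.28
45 1 -0.3 j4 0.75 j5 1.58 j6 -1.91
45 1 0.1 j4 0.86 j5 1.17 j6 -1.79
45 -1 -0.3 j4 0.75 j5 1.58 j6 1.23
45 -1 0.1 j4 0.86 j5 1.17 j6 1.35
60 1 -0.3 j4 0.51 j5 1.50 j6 -1.90
60 1 0.1 j4 0.58 j5 1.13 j6 -1.67
60 -1 -0.3 j4 0.51 j5 1.50 j6 1.24
60 -1 0.1 j4 0.58 j5 1.13 j6 1.47
90 1 -0.3 j4 0.00 j5 1.34 j6 -1.82
90 1 0.1 j4 0.00 j5 1.14 j6 -1.42
90 -1 -0.3 j4 0.00 j5 1.34 j6 1.32
90 -1 0.1 j4 0.00 j5 1.14 j6 1.72
```

```bash
cat >> h.py <<'E'
def down(ang):  # tool down, tool y at world angle ang
    y=np.array([np.cos(ang),np.sin(ang),0]); z=np.array([0,0,-1.]); return R.from_matrix(np.c_[np.cross(y,z),y,z])
def tipR(deg,tx=1.525): # tool pointing tub +x, deg below horizontal, y down-sign -1
    a=np.radians(deg); X=np.array([np.cos(tx),np.sin(tx),0]); Z=np.array([0,0,1.])
    z=np.cos(a)*X-np.sin(a)*Z; y=-(np.sin(a)*X+np.cos(a)*Z); return R.from_matrix(np.c_[np.cross(y,z),y,z])
def rows(wps,g,p=None,r=None,mx=1.0):
    """wps: list of (pos,Rot,n or None); prints rows in move units"""
    o=get_obs()
    if p is None: p,r=o['tool_pos'],R.from_quat(o['tool_rot'])
    out=[]
    for q,Q,n in wps:
        q=np.array(q,float)
        while n is None or n>0:
            dp=r.inv().apply(q-p)/.03; dr=(r.inv()*Q).as_rotvec()/np.radians(5)
            k=n if n else max(1,int(np.ceil(max(abs(dp).max(),abs(dr).max())/mx-.02)))
            f=1/k
            row=np.round(np.r_[dp*f,dr*f],2); row=np.clip(row,-1,1); out.append(row.tolist()+[g])
            p=p+r.apply(row[:3]*.03); r=r*R.from_rotvec(row[3:]*np.radians(5))
            n=k-1
            if n==0: break
    print(len(out)); 
    for i in range(0,len(out),12): print('; '.join(','.join('%g'%v for v in w) for w in out[i:i+12])); print('--')
def st():
    o=get_obs(); print('t',round(o['t'],2),'p',np.round(o['tool_pos'],4),'y',np.round(R.from_quat(o['tool_rot']).as_matrix()[:,1:],3).tolist(),'F',np.round(o['ft_force'],1),'w',round(o['width'],4),'g',round(o['grip_force'],1),'j',np.round(o['joint_pos'],2))
E
python3 - <<'E'
from h import *
rows([([.459,-.378,.25],down(1.80-np.pi),None)],1)
E
```

```text
29
-0.65,-0.84,-0.01,-0,0,1,1; -0.72,-0.78,-0.01,-0,0,1,1; -0.79,-0.71,-0.01,-0,0,1,1; -0.85,-0.64,-0.01,-0,0,1,1; -0.9,-0.56,-0.01,-0,0,1,1; -0.94,-0.48,-0.01,-0,0,1,1; -0.98,-0.4,-0.01,-0,0,1,1; -1,-0.31,-0.01,-0,0,1,1; -1,-0.22,-0.01,-0,0,1,1; -1,-0.13,-0.01,-0,0,1,1; -1,-0.04,-0.01,0,0,1,1; -1,0.06,-0.01,0,0,1,1
--
-1,0.15,-0.01,0,0,1,1; -1,0.24,-0.01,0,0,1,1; -1,0.33,-0.01,0,0,1,1; -1,0.42,-0.01,0,0,1,1; -0.96,0.51,-0.01,0,0,1,1; -0.91,0.59,-0.01,0,0,1,1; -0.85,0.66,-0.01,0,0,1,1; -0.79,0.74,-0.01,0,0,1,1; -0.73,0.8,-0.01,0,0,1,1; -0.65,0.86,-0.01,0,0,1,1; -0.58,0.92,-0.01,0,0,0.99,1; -0.49,0.96,-0.01,0,0,1,1
--
-0.41,1,-0.01,0,0,0.99,1; -0.32,1,-0.01,0,0,1,1; -0.23,1,-0.02,0,0,0.99,1; -0.13,1,-0.01,0,0,1,1; -0.02,1,-0.02,0.01,0.01,0.99,1
--
```

Emit:
apply_moves(steps=[-0.65,-0.84,0,0,0,1,1,-0.72,-0.78,0,0,0,1,1,-0.79,-0.71,0,0,0,1,1,-0.85,-0.64,0,0,0,1,1,-0.9,-0.56,0,0,0,1,1,-0.94,-0.48,0,0,0,1,1,-0.98,-0.4,0,0,0,1,1,-1,-0.31,0,0,0,1,1,-1,-0.22,0,0,0,1,1,-1,-0.13,0,0,0,1,1,-1,-0.04,0,0,0,1,1,-1,0.06,0,0,0,1,1])

```text
t: 1.3
tool_pos: [0.3087, 0.1476, 0.2406]
tool_rot: [0.658, 0.753, -0.0, -0.0]
ft_force: [0.4, -0.1, 0.2]
width: 0.0932
grip_force: 0.0
```

Emit:
apply_moves(steps=[-1,0.15,0,0,0,1,1,-1,0.24,0,0,0,1,1,-1,0.33,0,0,0,1,1,-1,0.42,0,0,0,1,1,-0.96,0.51,0,0,0,1,1,-0.91,0.59,0,0,0,1,1,-0.85,0.66,0,0,0,1,1,-0.79,0.74,0,0,0,1,1,-0.73,0.8,0,0,0,1,1,-0.65,0.86,0,0,0,1,1,-0.58,0.92,0,0,0,1,1,-0.49,0.96,0,0,0,1,1])

```text
t: 2.5
tool_pos: [0.4147, -0.2227, 0.2404]
tool_rot: [0.946, 0.323, -0.0, -0.0]
ft_force: [0.5, -0.4, -0.9]
width: 0.0934
grip_force: 0.0
```

```bash
python3 - <<'E'
from h import *
st()
rows([([.459,-.3775,.24],down(1.80-np.pi),None),([.459,-.3775,.1685],down(1.80-np.pi),None)],1)
E
```

```text
t 2.5 p [ 0.4147 -0.2227  0.2404] y [[0.612, -0.0], [-0.791, 0.0], [-0.0, -1.0]] F [ 0.5 -0.4 -0.9] w 0.0934 g 0.0 j [-0.59  0.21  1.85  0.    1.09  0.32]
8
-0.4,1,0,-0,0,0.98,1; -0.31,1,0,-0,0,0.99,1; -0.22,1,0,-0,0,0.98,1; -0.13,1,0.01,-0,0,0.99,1; -0.02,1,0,-0,0,0.98,1; 0.01,0.07,0.8,-0,0,0,1; 0,0.07,0.79,-0,0,0,1; 0.01,0.07,0.8,-0,0,0,1
--
```

Emit:
apply_moves(steps=[-0.4,1,0,0,0,1,1,-0.3,1,0,0,0,1,1,-0.2,1,0,0,0,1,1,-0.1,0.7,0,0,0,1,1,0,0.3,0,0,0,0,1,0,0,0,0,0,0,1])

```text
t: 3.1
tool_pos: [0.4493, -0.3411, 0.2402]
tool_rot: [0.988, 0.157, -0.0, -0.0]
ft_force: [-0.4, 0.6, -0.9]
width: 0.093
grip_force: 0.0
```

```bash
python3 - <<'E'
from h import *
st()
rows([([.459,-.3775,.1685],down(1.80-np.pi),None)],1)
E
```

```text
t 3.1 p [ 0.4493 -0.3411  0.2402] y [[0.31, -0.001], [-0.951, 0.001], [-0.001, -1.0]] F [-0.4  0.6 -0.9] w 0.093 g 0.0 j [-0.73  0.38  1.61  0.    1.15  0.52]
3
-0.02,0.42,0.8,-0,0,0.33,1; -0.01,0.42,0.79,-0,0,0.33,1; -0,0.42,0.8,-0.01,0.01,0.33,1
--
```

Emit:
apply_moves(steps=[0,1,0,0,0,1,0.5,0,0.26,0.8,0,0,0,0,0,0,0.8,0,0,0,0,0,0,0.8,0,0,0,0,0,0,0,0,0,0,0])

```text
t: 3.6
tool_pos: [0.4592, -0.3748, 0.166]
tool_rot: [0.993, 0.114, -0.002, -0.002]
ft_force: [0.4, 0.6, -0.5]
width: 0.0577
grip_force: 0.0
```

```bash
python3 - <<'E'
from h import *
st()
c=shot('top','top1'); i=cv2.imread('pics/top1.png'); a=cv2.resize(i[265:355,370:480],None,fx=4,fy=4,interpolation=3)
c=shot('scene','scene1'); i=cv2.imread('pics/scene1.png'); b=cv2.resize(i[275:365,205:305],None,fx=4,fy=4,interpolation=3)
cv2.imwrite('pics/m1.png',np.hstack([a[:360,:400],b[:360]]))
E
```

```text
t 3.6 p [ 0.4592 -0.3748  0.166 ] y [[0.227, -0.004], [-0.974, 0.004], [-0.005, -1.0]] F [ 0.4  0.6 -0.5] w 0.0577 g 0.0 j [-0.76  0.51  1.6   0.    1.03  0.58]
```

View pics/m1.png

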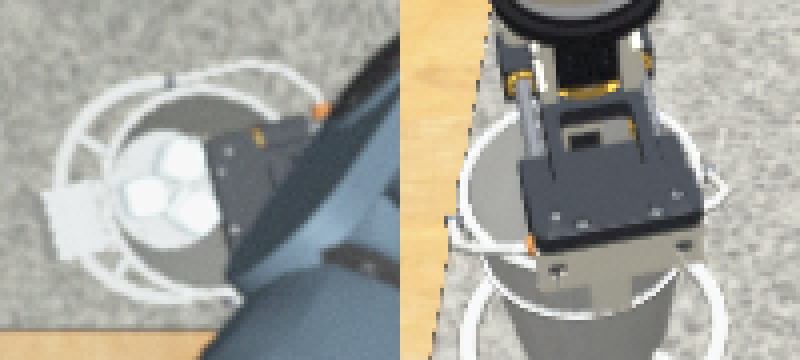

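Emit:
apply_moves(steps=[0,0,0,0,0,0,-1,0,0,0,0,0,0,-1,0,0,0,0,0,0,-1,0,0,0,0,0,0,-1,0,0,0,0,0,0,-1])

```text
t: 4.2
tool_pos: [0.4603, -0.3769, 0.1688]
tool_rot: [0.994, 0.113, 0.0, -0.0]
ft_force: [-0.2, 2.6, 0.7]
width: 0.0112
grip_force: 29.2
```

```bash
python3 - <<'E'
from h import *
st()
X=np.array([-.227,.974,0]);Q=down(1.80-np.pi)
# arc of bail from -0.96 to 0 about ear axis, translation only
o=get_obs()['tool_pos']; ear=o-np.array([0,0,0])+.088*np.sin(.96)*X-np.array([0,0,.088*np.cos(.96)])
print(ear)
w=[(ear+.088*(np.sin(b)*X+np.array([0,0,np.cos(b)])),Q,2) for b in (-.8,-.6,-.4,-.2,0)]
rows(w,-1)
E
```

```text
t 4.2 p [ 0.4603 -0.3769  0.1688] y [[0.224, 0.0], [-0.975, 0.0], [-0.0, -1.0]] F [-0.2  2.6  0.7] w 0.0112 g 29.2 j [-0.76  0.51  1.6   0.    1.03  0.58]
[ 0.44398448 -0.30667521  0.11832893]
10
-0,-0.15,-0.18,-0,-0,-0.02,-1; -0,-0.15,-0.18,-0,-0,-0.02,-1; -0,-0.22,-0.19,-0,-0,0,-1; -0,-0.23,-0.19,-0,-0,0,-1; 0,-0.26,-0.14,-0,-0,0,-1; 0,-0.25,-0.14,-0,-0,0,-1; 0,-0.28,-0.09,-0,-0,0,-1; 0,-0.28,-0.08,-0,-0,0,-1; 0,-0.29,-0.03,-0,-0,0,-1; 0,-0.29,-0.03,-0,-0,0,-1
--
```

Emit:
apply_moves(steps=[0,-0.15,-0.18,0,0,0,-1,0,-0.15,-0.18,0,0,0,-1,0,-0.22,-0.19,0,0,0,-1,0,-0.23,-0.19,0,0,0,-1,0,-0.26,-0.14,0,0,0,-1,0,-0.25,-0.14,0,0,0,-1,0,-0.28,-0.09,0,0,0,-1,0,-0.28,-0.08,0,0,0,-1,0,-0.29,-0.03,0,0,0,-1,0,-0.29,-0.03,0,0,0,-1,0,0,0,0,0,0,-1])

```text
t: 5.3
tool_pos: [0.4441, -0.306, 0.2073]
tool_rot: [0.994, 0.113, 0.0, 0.0]
ft_force: [-2.9, -3.4, 7.1]
width: 0.0112
grip_force: 30.0
```

Emit:
apply_moves(steps=[0,0,-0.2,0,0,0,-1,0,0,-0.4,0,0,0,-1,0,0,-0.4,0,0,0,-1,0,0,-0.5,0,0,0,-1,0,0,-0.5,0,0,0,-1,0,0,-0.5,0,0,0,-1,0,0,-0.5,0,0,0,-1,0,0,-0.3,0,0,0,-1,0,0,-0.1,0,0,0,-1,0,0,0,0,0,0,-1,0,0,0,0,0,0,-1])

```text
t: 6.4
tool_pos: [0.444, -0.3066, 0.3075]
tool_rot: [0.994, 0.113, -0.0, -0.0]
ft_force: [0.3, -0.4, -7.1]
width: 0.0112
grip_force: 30.0
```

```bash
python3 - <<'E'
from h import *
st()
c=shot('top','top2'); i=cv2.imread('pics/top2.png'); a=cv2.resize(i[250:350,360:460],None,fx=4,fy=4,interpolation=3)
c=shot('scene','scene2'); i=cv2.imread('pics/scene2.png'); b=cv2.resize(i[200:320,190:290],None,fx=4,fy=4,interpolation=3)
cv2.imwrite('pics/m2.png',np.hstack([np.pad(a,((0,80),(0,0),(0,0))),b]))
E
```

```text
t 6.4 p [ 0.444  -0.3066  0.3075] y [[0.224, -0.001], [-0.975, 0.001], [-0.001, -1.0]] F [ 0.3 -0.4 -7.1] w 0.0112 g 30.0 j [-0.69  0.27  1.59 -0.    1.28  0.65]
```

View pics/m2.png

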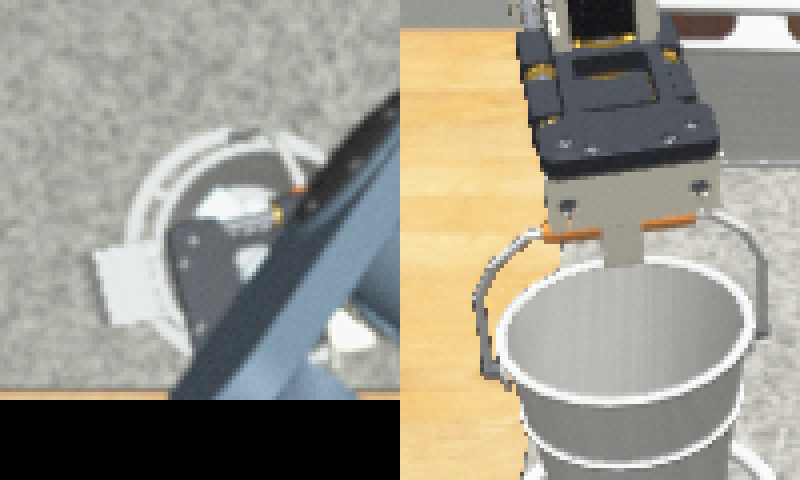

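```bash
python3 - <<'E'
from h import *
rows([([.479,.012,.3135],down(1.525-np.pi),18)],-1)
E
```

```text
18
0.2,-0.56,-0.01,-0,0,0.17,-1; 0.19,-0.56,-0.01,-0,0,0.17,-1; 0.18,-0.57,-0.01,-0,0,0.17,-1; 0.17,-0.57,-0.01,-0,0,0.17,-1; 0.16,-0.57,-0.01,-0,0,0.17,-1; 0.15,-0.57,-0.01,-0,0,0.17,-1; 0.14,-0.58,-0.01,-0,0,0.17,-1; 0.14,-0.58,-0.01,-0,0,0.18,-1; 0.13,-0.58,-0.01,-0,0,0.17,-1; 0.12,-0.58,-0.01,-0,0,0.18,-1; 0.11,-0.58,-0.01,-0,0,0.17,-1; 0.1,-0.59,-0.01,-0,0,0.18,-1
--
0.09,-0.59,-0.01,-0,0,0.17,-1; 0.08,-0.59,-0.01,-0,0,0.18,-1; 0.07,-0.59,-0.01,-0,0,0.17,-1; 0.07,-0.59,-0.01,-0,0,0.18,-1; 0.05,-0.59,-0.02,-0,0.01,0.17,-1; 0.05,-0.58,-0.01,-0.01,0,0.18,-1
--
```

Ramping in and out to limit swing.

Emit:
apply_moves(steps=[0.1,-0.28,-0.01,0,0,0.17,-1,0.19,-0.56,-0.01,0,0,0.17,-1,0.18,-0.57,-0.01,0,0,0.17,-1,0.17,-0.57,-0.01,0,0,0.17,-1,0.16,-0.57,-0.01,0,0,0.17,-1,0.15,-0.57,-0.01,0,0,0.17,-1,0.14,-0.58,-0.01,0,0,0.17,-1,0.14,-0.58,-0.01,0,0,0.18,-1,0.13,-0.58,-0.01,0,0,0.17,-1,0.12,-0.58,-0.01,0,0,0.18,-1,0.11,-0.58,-0.01,0,0,0.17,-1,0.1,-0.59,-0.01,0,0,0.18,-1])

```text
t: 7.7
tool_pos: [0.4665, -0.1018, 0.3116]
tool_rot: [1.0, 0.022, -0.0, -0.0]
ft_force: [0.1, -0.4, -7.1]
width: 0.0112
grip_force: 30.0
```

Emit:
apply_moves(steps=[0.09,-0.59,-0.01,0,0,0.17,-1,0.08,-0.59,-0.01,0,0,0.18,-1,0.07,-0.59,-0.01,0,0,0.17,-1,0.07,-0.55,-0.01,0,0,0.18,-1,0.05,-0.45,-0.01,0,0,0.17,-1,0.05,-0.35,-0.01,0,0,0.18,-1,0.05,-0.25,0,0,0,0,-1,0.05,-0.12,0,0,0,0,-1,0,0,0,0,0,0,-1,0,0,0,0,0,0,-1,0,0,0,0,0,0,-1,0,0,0,0,0,0,-1])

```text
t: 8.9
tool_pos: [0.4814, 0.0012, 0.3135]
tool_rot: [1.0, -0.023, -0.0, 0.0]
ft_force: [0.2, 0.1, -6.1]
width: 0.0115
grip_force: 30.0
```

```bash
python3 - <<'E'
from h import *
st()
c=shot('top','top3'); i=cv2.imread('pics/top3.png'); a=cv2.resize(i[240:340,215:315],None,fx=4,fy=4,interpolation=3)
c=shot('scene','scene3'); i=cv2.imread('pics/scene3.png'); b=cv2.resize(i[130:260,220:320],None,fx=4,fy=4,interpolation=3)
cv2.imwrite('pics/m3.png',np.hstack([np.pad(a,((0,120),(0,0),(0,0))),b]))
E
```

```text
t 8.9 p [0.4814 0.0012 0.3135] y [[-0.047, -0.0], [-0.999, -0.0], [0.0, -1.0]] F [ 0.2  0.1 -6.1] w 0.0115 g 30.0 j [-0.09  0.15  1.73 -0.    1.26  1.52]
```

View pics/m3.png

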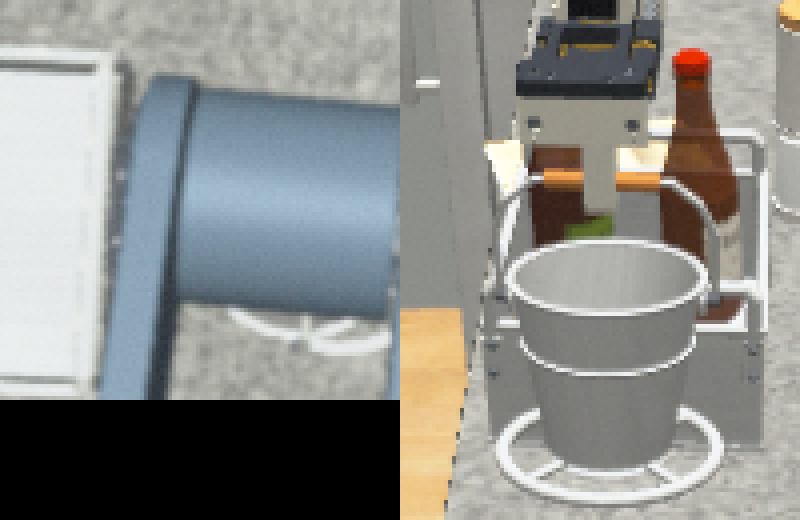

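```bash
python3 - <<'E'
from h import *
t,s=cam('top'),cam('scene')
T=cv2.imread('pics/top0.png',0); S=cv2.imread('pics/scene0.png',0)
for r in (265,275,295,310,325): print('top row',r,230,T[r,230:256].tolist())
for k in (246,250,270,282,300,308): print('scene col',k,192,S[192:216,k].tolist())
c=np.array([.4814,.0012,.2365])
P=[proj(s,c+.063*np.array([np.cos(a),np.sin(a),0])) for a in np.linspace(0,6.28,60)]
print(np.min(P,0),np.max(P,0),'seen 246.3 189.5 297.5 208.8')
for y in (.136,.14,.144):
  print(y,[proj(t,(x,y-(x-.485)*.045,.156)) for x in (.42,.485,.55)],[proj(s,(x,y-(x-.485)*.045,.15)) for x in (.42,.485,.55)])
E
```

```text
top row 265 230 [232, 233, 232, 232, 232, 233, 232, 226, 227, 229, 230, 227, 210, 179, 154, 110, 98, 106, 137, 165, 158, 148, 147, 147, 148, 158]
top row 275 230 [233, 232, 232, 232, 232, 232, 233, 232, 234, 230, 227, 218, 202, 174, 120, 95, 107, 127, 151, 166, 173, 182, 182, 177, 176, 174]
top row 295 230 [229, 231, 230, 230, 229, 223, 224, 229, 231, 227, 213, 187, 159, 115, 99, 113, 149, 171, 168, 150, 148, 160, 171, 174, 174, 170]
top row 310 230 [230, 229, 229, 228, 222, 225, 229, 229, 226, 209, 188, 158, 115, 97, 105, 125, 146, 152, 161, 167, 168, 163, 163, 164, 167, 169]
top row 325 230 [232, 234, 231, 226, 224, 231, 229, 226, 210, 191, 158, 116, 100, 104, 125, 140, 152, 160, 169, 181, 179, 177, 166, 164, 160, 156]
scene col 246 192 [235, 221, 166, 129, 117, 127, 143, 226, 239, 186, 114, 121, 127, 127, 129, 127, 133, 174, 242, 201, 119, 125, 124, 125]
scene col 250 192 [126, 127, 128, 126, 129, 128, 144, 226, 240, 194, 118, 121, 129, 133, 135, 143, 148, 189, 242, 213, 116, 123, 124, 124]
scene col 270 192 [78, 87, 87, 81, 81, 88, 94, 155, 241, 228, 133, 93, 65, 64, 64, 64, 63, 
[... 239 characters left out ...]
41, 206, 114, 85, 76, 73, 71, 74, 75, 120, 241, 224, 114, 126, 124]
scene col 308 192 [126, 126, 126, 130, 127, 133, 133, 157, 241, 242, 241, 221, 178, 132, 120, 122, 123, 123, 123, 122, 122, 123, 122, 122]
[245.4 188.7] [295.1 214.7] seen 246.3 189.5 297.5 208.8
0.136 [array([236.4, 321.8]), array([238.2, 294.3]), array([239.9, 267.1])] [array([251.9, 201.9]), array([274.3, 202.3]), array([296.7, 202.8])]
0.14 [array([234.7, 321.8]), array([236.5, 294.3]), array([238.3, 267.1])] [array([252. , 201.1]), array([274.3, 201.6]), array([296.7, 202.1])]
0.144 [array([233. , 321.8]), array([234.8, 294.3]), array([236.6, 267.1])] [array([252.1, 200.4]), array([274.4, 200.9]), array([296.6, 201.4])]
```

```bash
cat > fit.py <<'E'
from h import *
from scipy.optimize import minimize
def circ(c,p,r,z,keep):
    a=np.linspace(0,2*np.pi,181)[:-1]
    a=a[[keep(v) for v in a]]
    L=np.c_[r*np.cos(a),r*np.sin(a),np.full(a.size,z)]
    # p: origin xyz, tilt (about tub y, + toward tub x), roll about tub x
    M=R.from_euler('z',1.525)*R.from_euler('yx',[p[3],p[4]])
    W=M.apply(L)+p[:3]; q=W@c['extrinsics'][:3,:3].T+c['extrinsics'][:3,3]; x=q[:,:2]/q[:,2:]
    s=1+c['k1']*(x**2).sum(1); return np.c_[c['fx']*x[:,0]*s+c['cx'],c['fy']*x[:,1]*s+c['cy']]
def fit(img,c,p0,allow=(1,1,1,1,1)):
    I=cv2.imread(img,0).astype(float); H=np.maximum(I-150,0)
    full=lambda v:True; front=lambda v:np.cos(v)<-.2
    def cost(d,B):
        p=np.array(p0)+d*np.array([.01,.01,.01,.1,.1])*allow
        v=0
        for r,z,k in((62,130,full),(72,5,front)):
            q=circ(c,p,r/1e3,z/1e3,k).astype(np.float32)
            v-=cv2.remap(B,q[:,0].reshape(-1,1),q[:,1].reshape(-1,1),1).mean()
        return v+.3*(d**2).sum()
    best=None
    for x0 in [np.array([0,a,b,e,0.]) for a in(-1,0,1) for b in(-1,0,1) for e in(0,1,2)]:
        x=x0
        for sg in(2,.8):
            B=cv2.GaussianBlur(H,(0,0),sg).astype(np.float32)
            m=minimize(cost,x,(B,),method='Powell'); x=m.x
        if best is None or m.fun<best.fun: best=m
    p=np.array(p0)+best.x*np.array([.01,.01,.01,.1,.1])*allow
    M=(R.from_euler('z',1.525)*R.from_euler('yx',p[3:]))
    print('fit',np.round(p,4),round(best.fun,1),'hook',np.round(p[:3]+M.apply([.081,0,.094]),4),'ears',np.round(p[:3]+M.apply([0,0,.115]),4),'hoopgrip',np.round(p[:3]+M.apply([-.072,0,.005]),4))
    return p
E
python3 - <<'E'
from fit import *
fit('pics/scene3.png',cam('scene'),[.4814,.0012,.1065,0,0])
E
```

```text
fit [0.4817 0.0083 0.0994 0.1637 0.0026] -135.1 hook [0.4862 0.1034 0.179 ] ears [0.4828 0.027  0.2129] hoopgrip [ 0.4785 -0.0619  0.1161]
```

```bash
cat >> fit.py <<'E'
def fitb(img,c,grip,rim=61.):
    """bail-constrained: params beta, tilt, dx, roll, dy,dz(calib, weak)"""
    I=cv2.imread(img,0).astype(float); H=np.maximum(I-150,0)
    X=np.array([np.cos(1.525),np.sin(1.525),0]); Z=np.array([0,0,1.])
    def pose(d):
        b,t=d[0]*.1,d[1]*.1
        ears=np.array(grip)+np.array([d[2],d[4],d[5]])*.01-.088*(np.sin(b)*X+np.cos(b)*Z)
        M=R.from_euler('z',1.525)*R.from_euler('yx',[t,d[3]*.1])
        return np.r_[ears-M.apply([0,0,.115]),t,d[3]*.1]
    def cost(d,B):
        p=pose(d); v=0
        for r,z,k in((rim,130,lambda v:True),(72,5,lambda v:np.cos(v)<-.2)):
            q=circ(c,p,r/1e3,z/1e3,k).astype(np.float32)
            v-=cv2.remap(B,q[:,0].reshape(-1,1),q[:,1].reshape(-1,1),1).mean()
        return v+.3*(d[:4]**2).sum()+20*(d[4:]**2).sum()
    best=None
    for b in(-2,0,2):
        for t in(-1,0,1.5,3):
            x=np.array([b,t,0,0,0,0.])
            for sg in(2,.8): m=minimize(cost,x,(cv2.GaussianBlur(H,(0,0),sg).astype(np.float32),),method='Powell'); x=m.x
            if best is None or m.fun<best.fun: best=m
    p=pose(best.x); M=R.from_euler('z',1.525)*R.from_euler('yx',p[3:])
    print('beta %.3f tilt %.3f'%(best.x[0]*.1,p[3]),'d',np.round(best.x[2:]*.01,4),round(best.fun,1),'p',np.round(p,4),'hook',np.round(p[:3]+M.apply([.081,0,.094]),4))
E
python3 - <<'E'
from fit import *
fit('pics/scene0.png',cam('scene'),[.4814,.0012,.1065,0,0]) if 0 else None
for r in(61,62): fitb('pics/scene3.png',cam('scene'),[.4814,.0012,.3100],r)
E
```

```text
beta -0.148 tilt 0.161 d [ 0.0016  0.0006  0.0007 -0.0015] -129.1 p [ 0.482  -0.0035  0.1079  0.1606  0.006 ] hook [0.4869 0.0913 0.1878]
beta -0.153 tilt 0.172 d [ 0.0014  0.0002  0.0004 -0.0018] -129.1 p [ 0.4823 -0.0046  0.1079  0.1721  0.0022] hook [0.4868 0.0912 0.1866]
```

Emit:
apply_moves(steps=[0,0,-0.2,0,0,0,-1,0,-0.1,0,0,0,0,-1,0,-0.25,0,0,0,0,-1,0,-0.3,0,0,0,0,-1,0,-0.3,0,0,0,0,-1,0,-0.3,0,0,0,0,-1,0,-0.22,0,0,0,0,-1,0,-0.1,0,0,0,0,-1,0,0,0,0,0,0,-1,0,0,0,0,0,0,-1,0,0,0,0,0,0,-1])

```text
t: 10.1
tool_pos: [0.4836, 0.0484, 0.3195]
tool_rot: [1.0, -0.023, -0.0, 0.0]
ft_force: [-0.4, -1.5, -6.4]
width: 0.0108
grip_force: 30.0
```

```bash
python3 - <<'E'
from fit import *
st(); o=get_obs()['tool_pos']
shot('scene','scene4'); fitb('pics/scene4.png',cam('scene'),o-[0,0,.0035],61)
E
```

```text
t 10.1 p [0.4836 0.0484 0.3195] y [[-0.046, -0.0], [-0.999, -0.0], [0.0, -1.0]] F [-0.4 -1.5 -6.4] w 0.0108 g 30.0 j [ 0.    0.16  1.71 -0.    1.28  1.62]
beta -0.134 tilt 0.176 d [ 0.0019  0.001   0.0003 -0.0003] -118.2 p [0.4839 0.0403 0.1153 0.1762 0.0098] hook [0.4891 0.1364 0.1936]
```

Emit:
apply_moves(steps=[0,0,0.17,0,0,0,-1,0,0,0.17,0,0,0,-1,0,0,0.17,0,0,0,-1,0,0,0.17,0,0,0,-1,0,0,0.17,0,0,0,-1,0,0,0.15,0,0,0,-1,0,0,0,0,0,0,-1,0,0,0,0,0,0,-1])

```text
t: 10.95
tool_pos: [0.4836, 0.0486, 0.2896]
tool_rot: [1.0, -0.023, -0.0, 0.0]
ft_force: [-0.1, -0.3, -6.6]
width: 0.0114
grip_force: 30.0
```

```bash
python3 - <<'E'
from fit import *
st(); o=get_obs()['tool_pos']
shot('scene','scene5'); fitb('pics/scene5.png',cam('scene'),o-[0,0,.0035],61)
E
```

```text
t 10.95 p [0.4836 0.0486 0.2896] y [[-0.046, -0.0], [-0.999, -0.0], [0.0, -1.0]] F [-0.1 -0.3 -6.6] w 0.0114 g 30.0 j [ 0.    0.18  1.75 -0.    1.21  1.62]
beta -0.149 tilt 0.168 d [ 0.0013  0.001   0.0002 -0.0013] -124.2 p [0.4835 0.0427 0.0843 0.1679 0.0096] hook [0.4886 0.1381 0.1635]
```

Emit:
apply_moves(steps=[0,0,0.1,0,0,0,-1,0,0,0.1,0,0,0,-1,0,0,0.1,0,0,0,-1,0,0,0.1,0,0,0,-1,0,0,0.1,0,0,0,-1,0,-0.05,0.1,0,0,0,-1,0,-0.1,0.1,0,0,0,-1,0,-0.1,0.1,0,0,0,-1,0,0,0,0,0,0,-1,0,0,0,0,0,0,-1])

```text
t: 12.0
tool_pos: [0.484, 0.0562, 0.2656]
tool_rot: [1.0, -0.023, 0.0, 0.0]
ft_force: [0.2, -1.9, -5.5]
width: 0.0114
grip_force: 30.0
```

```bash
python3 - <<'E'
from fit import *
st(); o=get_obs()['tool_pos']
shot('scene','scene6'); fitb('pics/scene6.png',cam('scene'),o-[0,0,.0035],61)
E
```

```text
t 12.0 p [0.484  0.0562 0.2656] y [[-0.046, 0.0], [-0.999, -0.0], [0.0, -1.0]] F [ 0.2 -1.9 -5.5] w 0.0114 g 30.0 j [ 0.02  0.21  1.78 -0.    1.15  1.64]
beta -0.085 tilt -0.006 d [ 0.0018  0.0004  0.0003 -0.0008] -130.1 p [ 0.4857  0.0646  0.0586 -0.0055  0.0042] hook [0.4898 0.145  0.153 ]
```

Emit:
apply_moves(steps=[0,-0.13,0.06,0,0,0,-1,0,-0.13,0.06,0,0,0,-1,0,-0.2,0.02,0,0,0,-1,0,-0.2,0.03,0,0,0,-1,0,-0.2,0.05,0,0,0,-1,0,-0.2,0.06,0,0,0,-1,0,-0.2,0.07,0,0,0,-1,0,-0.2,0.08,0,0,0,-1,0,-0.2,0.09,0,0,0,-1,0,0,0,0,0,0,-1,0,0,0,0,0,0,-1])

```text
t: 13.15
tool_pos: [0.486, 0.106, 0.2496]
tool_rot: [1.0, -0.023, -0.0, -0.0]
ft_force: [0.6, -2.1, -1.1]
width: 0.0111
grip_force: 30.0
```

```bash
python3 - <<'E'
from fit import *
st(); o=get_obs()['tool_pos']
shot('scene','scene7'); fitb('pics/scene7.png',cam('scene'),o-[0,0,.0035],61)
shot('top','top7')
i=cv2.imread('pics/scene7.png'); b=cv2.resize(i[130:250,220:320],None,fx=5,fy=5,interpolation=3); cv2.imwrite('pics/m7.png',b)
E
```

```text
t 13.15 p [0.486  0.106  0.2496] y [[-0.046, -0.001], [-0.999, 0.0], [-0.0, -1.0]] F [ 0.6 -2.1 -1.1] w 0.0111 g 30.0 j [0.12 0.25 1.77 0.   1.12 1.74]
beta 0.354 tilt -0.025 d [ 0.      0.0004 -0.0009 -0.0008] -127.4 p [ 0.4843  0.0775  0.0478 -0.0248  0.0044] hook [0.4883 0.1561 0.1438]
```

Emit:
apply_moves(steps=[0,0,0,0,0,0,-0.5,0,0,0,0,0,0,-0.2,0,0,0,0,0,0,0,0,0,0,0,0,0,0.2,0,0,-0.5,0,0,0,0.2,0,0,-1,0,0,0,0.2,0,0,-1,0,0,0,0,0,0,-1,0,0,0,-0.2,0,0,0,0,0,0,-0.5])

```text
t: 14.15
tool_pos: [0.4874, 0.1061, 0.3587]
tool_rot: [1.0, -0.023, 0.003, -0.001]
ft_force: [0.1, -1.2, 0.3]
width: 0.0364
grip_force: 0.0
```

```bash
python3 - <<'E'
from fit import *
st()
c=shot('scene','scene8'); 
I0=[.484,.06,.056,0,0]
fit('pics/scene8.png',c,I0,(1,1,1,1,1)); fit('pics/scene8.png',c,I0,(1,1,0,1,1))
i=cv2.imread('pics/scene8.png'); b=cv2.resize(i[120:250,220:320],None,fx=4,fy=4,interpolation=3)
c=shot('top','top8'); j=cv2.imread('pics/top8.png'); a=cv2.resize(j[240:340,215:315],None,fx=4,fy=4,interpolation=3)
cv2.imwrite('pics/m8.png',np.hstack([np.pad(a,((0,120),(0,0),(0,0))),b]))
E
```

```text
t 14.15 p [0.4874 0.1061 0.3587] y [[-0.046, 0.006], [-0.999, 0.001], [-0.001, -1.0]] F [ 0.1 -1.2  0.3] w 0.0364 g 0.0 j [0.12 0.15 1.62 0.   1.37 1.74]
fit [ 0.4851  0.0722  0.0455 -0.0864  0.0033] -130.1 hook [0.4888 0.1447 0.1461] ears [0.485  0.0623 0.1601] hoopgrip [4.818e-01 1.000e-04 4.430e-02]
fit [ 4.862e-01  5.990e-02  5.600e-02 -1.006e-01 -2.000e-04] -125.3 hook [0.4894 0.131  0.1577] ears [0.4856 0.0484 0.1704] hoopgrip [ 0.4829 -0.0122  0.0537]
```

View pics/m8.png

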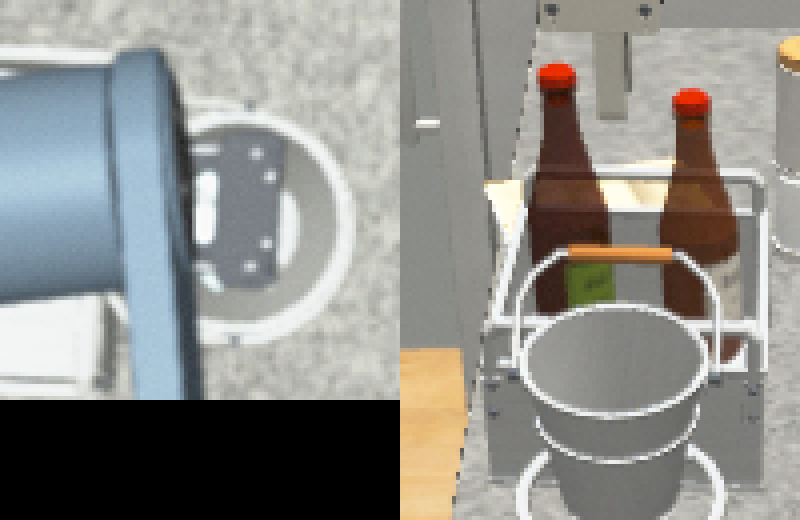

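```bash
python3 - <<'E'
from h import *
rows([([.475,-.13,.33],tipR(75),9),([.475,-.16,.22],tipR(36),9),],-.5)
E
```

```text
18
-0,0.87,0.09,0.33,-0,-0,-0.5; -0,0.88,0.07,0.33,-0,-0,-0.5; -0,0.88,0.04,0.33,-0,-0,-0.5; -0,0.88,0.02,0.33,-0,-0,-0.5; -0,0.88,-0.01,0.34,-0,-0,-0.5; -0,0.88,-0.04,0.33,-0,-0,-0.5; -0,0.88,-0.06,0.34,-0,-0,-0.5; -0.01,0.87,-0.08,0.33,-0,-0,-0.5; -0,0.87,-0.11,0.34,-0.01,-0,-0.5; 0.01,0.21,0.36,0.87,0,-0,-0.5; 0,0.24,0.35,0.87,0,-0,-0.5; 0.01,0.27,0.33,0.87,-0,-0,-0.5
--
0,0.29,0.31,0.86,-0,-0,-0.5; 0.01,0.31,0.28,0.87,-0,-0,-0.5; 0,0.33,0.26,0.86,-0,-0,-0.5; 0.01,0.35,0.23,0.87,-0,-0,-0.5; 0,0.37,0.21,0.86,-0,-0,-0.5; 0.01,0.39,0.18,0.87,-0,-0,-0.5
--
```

Emit:
apply_moves(steps=[0,0.87,0.09,0.33,0,0,-0.5,0,0.88,0.07,0.33,0,0,-0.5,0,0.88,0.04,0.33,0,0,-0.5,0,0.88,0.02,0.33,0,0,-0.5,0,0.88,-0.01,0.34,0,0,-0.5,0,0.88,-0.04,0.33,0,0,-0.5,0,0.88,-0.06,0.34,0,0,-0.5,0,0.87,-0.08,0.33,0,0,-0.5,0,0.87,-0.11,0.34,0,0,-0.5,0,0.21,0.36,0.87,0,0,-0.5,0,0.24,0.35,0.87,0,0,-0.5,0,0.27,0.33,0.87,0,0,-0.5])

```text
t: 15.45
tool_pos: [0.4744, -0.14, 0.2917]
tool_rot: [0.969, -0.023, 0.005, -0.244]
ft_force: [-0.3, 1.0, -0.3]
width: 0.0232
grip_force: 0.0
```

Emit:
apply_moves(steps=[0,0.29,0.31,0.86,0,0,-0.5,0,0.31,0.28,0.87,0,0,-0.5,0,0.33,0.26,0.86,0,0,-0.5,0,0.35,0.23,0.87,0,0,-0.5,0,0.37,0.21,0.86,0,0,-0.5,0,0.39,0.18,0.87,0,0,-0.5,0,0,0,0,0,0,-0.5,0,0,0,0,0,0,-0.5])

```text
t: 16.25
tool_pos: [0.4737, -0.1599, 0.2192]
tool_rot: [0.891, -0.021, 0.01, -0.454]
ft_force: [0.3, 0.9, 0.1]
width: 0.0228
grip_force: 0.0
```

```bash
python3 - <<'E'
from fit import *
st()
c=shot('scene','scene9'); t=shot('top','top9')
T=cv2.imread('pics/top9.png',0); d=cv2.absdiff(T,cv2.imread('pics/top0.png',0))
# is the pail visible in top?
for r in range(262,325,6): print(r,T[r,225:310:1].tolist()) if r in(292,298) else None
I0=[.484,.06,.056,0,0]
fit('pics/scene9.png',c,I0,(1,1,1,1,1)); 
E
```

```text
t 16.25 p [ 0.4737 -0.1599  0.2192] y [[-0.029, 0.037], [-0.588, 0.808], [-0.809, -0.588]] F [0.3 0.9 0.1] w 0.0228 g 0.0 j [-0.75  0.58  1.64  0.67  1.63  0.66]
292 [233, 234, 233, 233, 234, 234, 233, 230, 210, 178, 207, 230, 234, 233, 232, 212, 183, 173, 173, 167, 178, 211, 227, 231, 205, 146, 114, 108, 108, 106, 104, 105, 104, 135, 223, 247, 247, 247, 247, 247, 247, 247, 246, 245, 241, 228, 214, 220, 235, 244, 246, 246, 246, 246, 246, 245, 243, 233, 226, 229, 231, 233, 232, 218, 176, 148, 147, 147, 149, 153, 149, 153, 153, 158, 197, 226, 223, 212, 200, 179, 163, 162, 172, 181, 174]
298 [230, 232, 231, 231, 232, 231, 230, 219, 197, 200, 223, 233, 234, 232, 220, 196, 182, 177, 169, 161, 196, 218, 223, 225, 195, 133, 108, 109, 107, 111, 106, 107, 122, 193, 243, 248, 247, 247, 247, 247, 247, 247, 246, 245, 245, 237, 225, 229, 232, 234, 240, 245, 245, 243, 236, 229, 228, 232, 229, 230, 229, 232, 230, 224, 195, 158, 156, 153, 153, 156, 154, 152, 156, 160, 194, 225, 226, 218, 206, 168, 164, 176, 178, 178, 178]
fit [ 0.4851  0.0695  0.0463 -0.0729  0.0091] -64.0 hook [0.4894 0.1434 0.146 ] ears [0.4858 0.0611 0.161 ] hoopgrip [ 0.4818 -0.0026  0.046 ]
```

```bash
python3 - <<'E'
from fit import *
t,s=cam('top'),cam('scene')
for n,u,z in(('hoop',300.8,.061),('rimR',286,.186),('rimL',247.5,.186)): print(n,np.round(onz(t,u,295,z),4))
Is=cv2.imread('pics/scene8.png',0).astype(float); It=cv2.imread('pics/top9.png',0).astype(float)
def cost(d,Bs,Bt):
    p=np.array([.485,.06,.054,0,0])+d*np.array([.01,.01,.01,.1,.1]); v=0
    for c,B,w in((s,Bs,1),(t,Bt,1)):
        for r,z,k in((61,130,(lambda v:True) if c is s else (lambda v:np.cos(v)<.3)),(72,5,lambda v:np.cos(v)<-.3)):
            q=circ(c,p,r/1e3,z/1e3,k).astype(np.float32); v-=w*cv2.remap(B,q[:,0].reshape(-1,1),q[:,1].reshape(-1,1),1).mean()
    return v+.3*(d**2).sum()
best=None
for a in(-1,0,1):
  for e in(-1,0,1):
    x=np.array([0,a,0,e,0.])
    for sg in(2,.8):
        B=[cv2.GaussianBlur(np.maximum(I-170,0),(0,0),sg).astype(np.float32) for I in(Is,It)]
        m=minimize(cost,x,tuple(B),method='Powell'); x=m.x
    if best is None or m.fun<best.fun: best=m
p=np.array([.485,.06,.054,0,0])+best.x*np.array([.01,.01,.01,.1,.1]); M=R.from_euler('z',1.525)*R.from_euler('yx',p[3:])
print(best.fun,np.round(p,4),'hook',p[:3]+M.apply([.081,0,.094]),'grip',p[:3]+M.apply([-.072,0,.005]))
E
```

```text
hoop [ 0.4856 -0.0122  0.061 ]
rimR [0.4825 0.0206 0.186 ]
rimL [0.4825 0.1103 0.186 ]
-190.6175641096756 [ 0.4852  0.0599  0.0562 -0.1062 -0.0064] hook [0.4877379  0.13042268 0.15827949] grip [ 0.48187445 -0.0121589   0.05356028]
```

```bash
python3 - <<'E'
from h import *
Q=tipR(32); z=Q.as_matrix()[:,2]; w=np.array([.4815,-.009,.0507])
rows([(w-.105*z,Q,6),(w-.06*z,Q,3),(w-.015*z,Q,6)],-.5)
E
```

```text
15
0,0.31,0.65,0.14,-0,0,-0.5; 0,0.32,0.65,0.14,-0,0,-0.5; 0,0.32,0.64,0.14,-0,0,-0.5; 0,0.33,0.64,0.13,-0,0,-0.5; 0.01,0.34,0.64,0.14,-0,0,-0.5; 0,0.35,0.63,0.13,-0,0.01,-0.5; 0,0,0.5,0,-0,-0,-0.5; 0,0,0.5,0,-0,-0,-0.5; 0,0,0.5,0,-0,-0,-0.5; 0,0,0.25,0,-0,-0,-0.5; 0,0,0.25,0,-0,-0,-0.5; 0,0,0.25,0,-0,-0,-0.5
--
0,0,0.25,0,-0,-0,-0.5; 0,0,0.25,0,-0,-0,-0.5; 0,0,0.25,0,-0,-0,-0.5
--
```

Emit:
apply_moves(steps=[0,0.31,0.65,0.14,0,0,-0.5,0,0.32,0.65,0.14,0,0,-0.5,0,0.32,0.64,0.14,0,0,-0.5,0,0.33,0.64,0.13,0,0,-0.5,0,0.34,0.64,0.14,0,0,-0.5,0,0.35,0.63,0.13,0,0,-0.5,0,0,0,0,0,0,-0.5,0,0,0,0,0,0,-0.5])

```text
t: 17.15
tool_pos: [0.4772, -0.098, 0.1069]
tool_rot: [0.874, -0.02, 0.011, -0.485]
ft_force: [-0.2, -0.8, -0.1]
width: 0.0232
grip_force: 0.0
```

```bash
python3 - <<'E'
from h import *
st()
Q=tipR(32); z=Q.as_matrix()[:,2]; w=np.array([.4815,-.009,.0507])
rows([(w-.06*z,Q,3),(w-.015*z,Q,6)],-.5)
E
```

```text
t 17.15 p [ 0.4772 -0.098   0.1069] y [[-0.023, 0.039], [-0.529, 0.847], [-0.848, -0.53]] F [-0.2 -0.8 -0.1] w 0.0232 g 0.0 j [-0.68  0.75  1.75  0.76  1.45  0.51]
9
0,0.01,0.5,-0,-0,0,-0.5; 0,0,0.51,-0,-0,0.01,-0.5; 0.01,0.01,0.5,-0,-0,0,-0.5; -0,-0,0.25,-0,-0,0,-0.5; -0,-0,0.25,-0,-0,0,-0.5; -0,-0,0.25,-0,-0,0,-0.5; -0,-0,0.25,-0,-0,0,-0.5; -0,-0,0.25,-0,-0,0,-0.5; -0,-0,0.25,-0,-0,0,-0.5
--
```

Emit:
apply_moves(steps=[0,0,0.5,0,0,0,-0.5,0,0,0.5,0,0,0,-0.5,0,0,0.5,0,0,0,-0.5,0,0,0.25,0,0,0,-0.5,0,0,0.25,0,0,0,-0.5,0,0,0.25,0,0,0,-0.5,0,0,0,0,0,0,-0.5])

```text
t: 17.85
tool_pos: [0.4793, -0.0399, 0.0699]
tool_rot: [0.874, -0.02, 0.011, -0.486]
ft_force: [0.1, 0.8, -0.5]
width: 0.0232
grip_force: 0.0
```

Emit:
apply_moves(steps=[0,0,0.2,0,0,0,-0.5,0,0,0.2,0,0,0,-0.5,0,0,0.2,0,0,0,-0.5,0,0,0,0,0,0,-0.5])

```text
t: 18.25
tool_pos: [0.4799, -0.0247, 0.0605]
tool_rot: [0.874, -0.02, 0.011, -0.486]
ft_force: [0.8, 0.8, 0.6]
width: 0.023
grip_force: 0.0
```

```bash
python3 - <<'E'
from fit import *
st()
c=shot('scene','scene10'); S=cv2.imread('pics/scene10.png',0); S8=cv2.imread('pics/scene8.png',0)
o=get_obs(); Q=R.from_quat(o['tool_rot']); 
print('tcp px',proj(c,o['tool_pos']),'tip',proj(c,o['tool_pos']+Q.apply([0,0,.022])))
for s,n in((S8,'8'),(S,'10')): print(n,[s[228:262,k].tolist() for k in (262,290)])
E
```

```text
t 18.25 p [ 0.4799 -0.0247  0.0605] y [[-0.025, 0.038], [-0.528, 0.848], [-0.849, -0.528]] F [0.8 0.8 0.6] w 0.023 g 0.0 j [-0.56  0.8   1.83  0.87  1.31  0.45]
tcp px [271.7 261.3] tip [272.3 260.3]
8 [[113, 113, 112, 116, 166, 232, 104, 111, 112, 109, 110, 110, 110, 109, 109, 110, 111, 109, 108, 114, 148, 191, 240, 218, 157, 182, 179, 199, 190, 206, 242, 227, 150, 175], [130, 185, 141, 104, 105, 109, 106, 105, 102, 106, 112, 117, 153, 131, 151, 180, 183, 189, 183, 187, 192, 191, 199, 185, 185, 216, 241, 238, 242, 235, 170, 155, 183, 185]]
10 [[108, 104, 104, 101, 103, 102, 103, 83, 74, 73, 69, 72, 71, 72, 73, 72, 71, 71, 71, 69, 67, 147, 254, 254, 253, 239, 145, 149, 151, 154, 155, 155, 158, 157], [143, 200, 154, 113, 112, 117, 119, 114, 114, 116, 120, 130, 168, 142, 164, 195, 198, 204, 199, 200, 207, 206, 215, 200, 200, 226, 248, 246, 249, 244, 180, 124, 138, 96]]
```

Emit:
apply_moves(steps=[0,-0.09,0,0,0,0,-0.55,0,-0.09,0,0,0,0,-0.6,0,0,0.1,0,0,0,-0.6,0,0,0,0,0,0,-0.75,0,0,0,0,0,0,-0.75])

```text
t: 18.8
tool_pos: [0.4815, -0.0225, 0.063]
tool_rot: [0.876, -0.02, 0.013, -0.483]
ft_force: [-0.1, -16.8, -6.9]
width: 0.0126
grip_force: 7.3
```

Emit:
apply_moves(steps=[0,0,0,0,0,0,-1,0,0,0,0,0,0,-1,0,0,0,0,0,0,-1,0,0,0,0,0,0,-1])

```text
t: 19.2
tool_pos: [0.4815, -0.0224, 0.0632]
tool_rot: [0.875, -0.021, 0.013, -0.483]
ft_force: [-0.3, -16.8, -4.8]
width: 0.0091
grip_force: 29.9
```

```bash
python3 - <<'E'
from fit import *
st()
c=shot('scene','scene11'); shot('top','top11')
fit('pics/scene11.png',c,[.485,.063,.054,0,0])
E
```

```text
t 19.2 p [ 0.4815 -0.0224  0.0632] y [[-0.023, 0.042], [-0.533, 0.845], [-0.846, -0.533]] F [ -0.3 -16.8  -4.8] w 0.0091 g 29.9 j [-0.56  0.79  1.84  0.87  1.3   0.46]
fit [0.483  0.0641 0.0508 0.1727 0.0911] -82.6 hook [0.4946 0.1596 0.1292] ears [0.4942 0.0833 0.1637] hoopgrip [ 0.4814 -0.006   0.0681]
```

Emit:
apply_moves(steps=[0,0,-0.06,0,0,0,-1,0,0,-0.06,0,0,0,-1,0,0,0,0,0,0,-1])

```text
t: 19.6
tool_pos: [0.4803, -0.0233, 0.0657]
tool_rot: [0.874, -0.02, 0.011, -0.485]
ft_force: [-0.6, -1.6, -4.3]
width: 0.0096
grip_force: 29.9
```

```bash
cat > tip.py <<'E'
from h import *
TX=1.525; X=np.array([np.cos(TX),np.sin(TX),0]); Z=np.array([0,0,1.])
C=np.array([.4875,.138,.15]); D=.015
PH0=np.arctan2(.153,-.089)  # reference
def W(th,r=.177):
    v=np.array([-.153*np.cos(th)-.089*np.sin(th), .153*np.sin(th)-.089*np.cos(th)])*r/.177
    return C+v[0]*X+v[1]*Z
def pitch(th): return 32+58*np.clip(th/2.1,0,1)
def pose(th,r): Q=tipR(pitch(th)); return W(th,r)-D*Q.as_matrix()[:,2],Q
def path(ths,n=1,g=-1,p=None,q=None,rs=None):
    rows([(*pose(t,.177 if rs is None else rs[i]),n) for i,t in enumerate(ths)],g,p,q)
E
python3 - <<'E'
from tip import *
st()
o=get_obs(); Q=R.from_quat(o['tool_rot']); w=o['tool_pos']+D*Q.as_matrix()[:,2]
v=w-C; a,b=v@X,v[2]; r=np.hypot(a,b); th=np.arctan2(b,-a)-np.arctan2(-.089,.153); print(w,'x off',v[0]-a*X[0],'r',r,'th',th)
ths=np.linspace(max(th,-.06)+.06,2.1,36); rs=np.interp(ths,[th,.5],[r,.177])
path(ths,rs=rs)
E
```

```text
t 19.6 p [ 0.4803 -0.0233  0.0657] y [[-0.024, 0.04], [-0.528, 0.848], [-0.849, -0.529]] F [-0.6 -1.6 -4.3] w 0.0096 g 29.9 j [-0.56  0.79  1.84  0.87  1.31  0.46]
[ 0.48091907 -0.01061941  0.05780455] x off 0.00022957192028218078 r 0.17501709871026358 th -0.027953051433048715
36
-0.01,-0.17,-0.31,-0.19,-0.01,-0,-1; 0,-0.18,-0.3,-0.33,0,-0,-1; 0,-0.19,-0.3,-0.32,0,-0,-1; 0,-0.2,-0.29,-0.33,0,-0,-1; 0,-0.21,-0.29,-0.33,0,-0,-1; 0,-0.22,-0.28,-0.32,0,-0,-1; 0,-0.23,-0.27,-0.33,0,-0,-1; 0,-0.24,-0.27,-0.32,0,-0,-1; 0,-0.24,-0.26,-0.33,0,-0,-1; 0,-0.26,-0.25,-0.33,0,-0,-1; 0,-0.27,-0.24,-0.32,0,-0,-1; 0,-0.27,-0.23,-0.33,0,-0,-1
--
0,-0.28,-0.23,-0.33,0,-0,-1; 0,-0.29,-0.21,-0.32,0,-0,-1; 0,-0.29,-0.21,-0.33,0,-0,-1; 0,-0.3,-0.2,-0.33,0,-0,-1; 0,-0.31,-0.19,-0.32,0,-0,-1; 0,-0.31,-0.18,-0.33,0,-0,-1; 0,-0.32,-0.18,-0.32,0,-0,-1; 0,-0.32,-0.16,-0.33,0,-0,-1; 0,-0.33,-0.15,-0.33,0,0,-1; 0,-0.33,-0.15,-0.32,0,0,-1; 0,-0.33,-0.13,-0.33,0,0,-1; 0,-0.34,-0.13,-0.33,0,0,-1
--
0,-0.35,-0.11,-0.32,0,0,-1; 0,-0.34,-0.1,-0.33,0,0,-1; 0,-0.35,-0.1,-0.33,0,0,-1; 0,-0.35,-0.08,-0.32,0,0,-1; 0,-0.36,-0.08,-0.33,0,0,-1; 0,-0.36,-0.06,-0.32,0,0,-1; 0,-0.36,-0.05,-0.33,0,0,-1; 0,-0.36,-0.04,-0.33,0,0,-1; 0,-0.36,-0.03,-0.32,0,0,-1; 0,-0.36,-0.02,-0.33,0,0,-1; 0,-0.36,-0.01,-0.33,0,0,-1; 0,-0.36,-0,-0.32,0,0,-1
--
```

Emit:
apply_moves(steps=[0,-0.17,-0.31,-0.19,0,0,-1,0,-0.18,-0.3,-0.33,0,0,-1,0,-0.19,-0.3,-0.32,0,0,-1,0,-0.2,-0.29,-0.33,0,0,-1,0,-0.21,-0.29,-0.33,0,0,-1,0,-0.22,-0.28,-0.32,0,0,-1])

```text
t: 20.2
tool_pos: [0.479, -0.0461, 0.1258]
tool_rot: [0.91, -0.021, 0.01, -0.414]
ft_force: [0.0, -1.0, -4.6]
width: 0.0088
grip_force: 30.0
```

Emit:
apply_moves(steps=[0,-0.23,-0.27,-0.33,0,0,-1,0,-0.24,-0.27,-0.32,0,0,-1,0,-0.24,-0.26,-0.33,0,0,-1,0,-0.26,-0.25,-0.33,0,0,-1,0,-0.27,-0.24,-0.32,0,0,-1,0,-0.27,-0.23,-0.33,0,0,-1,0,0,0,0,0,0,-1])

```text
t: 20.9
tool_pos: [0.4793, -0.0457, 0.1906]
tool_rot: [0.942, -0.021, 0.009, -0.334]
ft_force: [-0.3, 0.3, -3.8]
width: 0.009
grip_force: 30.0
```

Emit:
apply_moves(steps=[0,-0.28,-0.23,-0.33,0,0,-1,0,-0.29,-0.21,-0.32,0,0,-1,0,-0.29,-0.21,-0.33,0,0,-1,0,-0.3,-0.2,-0.33,0,0,-1,0,-0.31,-0.19,-0.32,0,0,-1,0,-0.31,-0.18,-0.33,0,0,-1,0,0,0,0,0,0,-1])

```text
t: 21.6
tool_pos: [0.4801, -0.0228, 0.25]
tool_rot: [0.967, -0.022, 0.006, -0.254]
ft_force: [0.1, 1.6, -4.2]
width: 0.0092
grip_force: 30.0
```

```bash
python3 - <<'E'
from tip import *
st()
o=get_obs(); Q=R.from_quat(o['tool_rot']); w=o['tool_pos']+D*Q.as_matrix()[:,2]
v=w-C; a,b=v@X,v[2]; print('r',np.hypot(a,b),'th',np.arctan2(b,-a)-np.arctan2(-.089,.153))
shot('scene','scene12'); shot('top','top12')
E
```

```text
t 21.6 p [ 0.4801 -0.0228  0.25  ] y [[-0.039, 0.023], [-0.87, 0.49], [-0.491, -0.871]] F [ 0.1  1.6 -4.2] w 0.0092 g 30.0 j [-0.4   0.28  1.81  0.5   1.28  1.01]
r 0.17648794116512273 th 1.0419296816629915
```

Emit:
apply_moves(steps=[0,-0.32,-0.18,-0.32,0,0,-1,0,-0.32,-0.16,-0.33,0,0,-1,0,-0.33,-0.15,-0.33,0,0,-1,0,-0.33,-0.15,-0.32,0,0,-1,0,-0.33,-0.13,-0.33,0,0,-1,0,-0.34,-0.13,-0.33,0,0,-1])

```text
t: 22.3
tool_pos: [0.4817, 0.0181, 0.2979]
tool_rot: [0.985, -0.023, 0.003, -0.17]
ft_force: [0.6, 0.8, -6.3]
width: 0.0094
grip_force: 30.0
```

Emit:
apply_moves(steps=[0,-0.35,-0.11,-0.32,0,0,-1,0,-0.34,-0.1,-0.33,0,0,-1,0,-0.35,-0.1,-0.33,0,0,-1,0,-0.35,-0.08,-0.32,0,0,-1,0,-0.36,-0.08,-0.33,0,0,-1,0,-0.36,-0.06,-0.32,0,0,-1,0,0,0,0,0,0,-1])

```text
t: 23.0
tool_pos: [0.4845, 0.0753, 0.3301]
tool_rot: [0.996, -0.022, 0.001, -0.086]
ft_force: [0.0, 0.3, -6.4]
width: 0.0092
grip_force: 30.0
```

Emit:
apply_moves(steps=[0,-0.36,-0.05,-0.33,0,0,-1,0,-0.36,-0.04,-0.33,0,0,-1,0,-0.36,-0.03,-0.32,0,0,-1,0,-0.36,-0.02,-0.33,0,0,-1,0,-0.36,-0.01,-0.33,0,0,-1,0,-0.36,0,-0.32,0,0,-1,0,0,0,0,0,0,-1,0,0,0,0,0,0,-1,0,0,0,0,0,0,-1,0,0,0,0,0,0,-1,0,0,0,0,0,0,-1])

```text
t: 24.1
tool_pos: [0.4878, 0.1379, 0.3419]
tool_rot: [1.0, -0.023, -0.0, -0.001]
ft_force: [-0.5, 0.4, -6.2]
width: 0.0093
grip_force: 30.0
```

```bash
python3 - <<'E'
from tip import *
st()
o=get_obs(); Q=R.from_quat(o['tool_rot']); w=o['tool_pos']+D*Q.as_matrix()[:,2]
v=w-C; a,b=v@X,v[2]; print('r',np.hypot(a,b),'th',np.arctan2(b,-a)-np.arctan2(-.089,.153))
c=shot('scene','scene13'); t=shot('top','top13')
j=cv2.imread('pics/top13.png'); i=cv2.imread('pics/scene13.png')
a=cv2.resize(j[235:345,120:260],None,fx=2.85,fy=2.85,interpolation=3); b=cv2.resize(i[90:250,220:350],None,fx=3,fy=3,interpolation=3)
h=max(a.shape[0],b.shape[0]); f=lambda m:np.pad(m,((0,h-m.shape[0]),(0,0),(0,0)))
m=np.hstack([f(a),f(b)]); print(m.shape); cv2.imwrite('pics/m13.png',m)
E
```

```text
t 24.1 p [0.4878 0.1379 0.3419] y [[-0.047, -0.0], [-0.999, 0.001], [-0.001, -1.0]] F [-0.5  0.4 -6.2] w 0.0093 g 30.0 j [0.18 0.18 1.62 0.   1.34 1.8 ]
r 0.17689566297663933 th 2.097199357986537
(480, 789, 3)
```

```bash
cat > fith.py <<'E'
from fit import *
from tip import C,X,Z
def fithoop(img,c,th):
    I=cv2.imread(img,0).astype(float); H=np.maximum(I-170,0)
    def pose(d):
        t=th+.1*d[0]; M=R.from_euler('z',1.525)*R.from_euler('yx',[t,.1*d[4]])
        return np.r_[C+np.array([d[1],d[2],d[3]])*.01-M.apply([.081,0,.094]),t,.1*d[4]]
    def cost(d,B):
        v=0
        for r,w in((72,1),):
            q=circ(c,pose(d),r/1e3,.005,lambda v:True).astype(np.float32); v-=cv2.remap(B,q[:,0].reshape(-1,1),q[:,1].reshape(-1,1),1).mean()
        return v+.5*(d**2).sum()
    best=None
    for t in(-3,-1.5,0,1.5,3):
        for e in(-1,1):
            x=np.array([t,0,e,0,0.])
            for sg in(2,.8): m=minimize(cost,x,(cv2.GaussianBlur(H,(0,0),sg).astype(np.float32),),method='Powell'); x=m.x
            if best is None or m.fun<best.fun: best=m
    print('tilt',th+.1*best.x[0],'hook off mm',np.round(best.x[1:4]*10,1),'roll',.1*best.x[4],best.fun)
E
python3 - <<'E'
from fith import *
c=cam('scene'); fithoop('pics/scene12.png',c,1.04); fithoop('pics/scene13.png',c,2.1)
# ice: bright pixels in tub floor region, scene vs start
a=cv2.imread('pics/top0.png',0).astype(int); b=cv2.imread('pics/top13.png',0).astype(int)
d=abs(a-b)[248:340,128:250]; d=cv2.resize(d.astype(np.uint8),None,fx=.33,fy=.33,interpolation=cv2.INTER_AREA)
for r in d: print(''.join(' .:*#'[min(4,int(v)//12)] for v in r))
E
```

```text
tilt 1.06311720767371 hook off mm [0.5 3.1 2.9] roll 2.0950888329076146e-05 -18.17648555780002
tilt 2.145003815755603 hook off mm [1.4 1.9 1.4] roll -0.0012104585292245416 -30.157035195081956
:::::..............::::::::::::...:.::::
:::............................#####.:::
:::.:......::.......:..........***##...:
:::.:....#####*......:*#########**### .*
::...:...:::.:#*.*###################::#
::..:* .:##:.***..###################*..
::..:. .*##:*####:*###################..
::..#..:###:##########################..
::..#:.####.#######*############**####..
::.... ####:##############****##**######
::.:...####:######*********:::##**####*:
::.:...##*#:#####****:::::::::*#***###*.
::.:...######*:*::::::::::::***#***###*:
::.....*#####*::::::::*****######**###*.
::.:...**#*##:::******###########**###*.
:......:*#*##****################**###: 
:.......*########################***##: 
:.......***###*##################***##..
:.......####.####################***##..
:......:####.:###################***##:.
:.....:.####. ###################**:##*:
:..# :#*####: :##*###########***#**:##*:
:.##. *#####:  :::########*##*::.**:*##:
:.##  *#####*   ....:#***:...... :**::#*
:.##..#*#####   .*.... *.        :**::##
:..:..*.##### .###.....:.        :**..##
..:....###########.......        .*:..##
::..........######.........      .*:.*##
:::......***######....:::::::::....:*###
::::::::..:.:#####::..............: :*##
```

Emit:
apply_moves(steps=[0,-0.3,0,0,0,0,-1,0,-0.3,0.02,0,0,0,-1,0,0.3,-0.02,0,0,0,-1,0,0.3,0,0,0,0,-1,0,-0.3,0,0,0,0,-1,0,-0.3,0.02,0,0,0,-1,0,0,0,0,0,0,-1,0,0,0,0,0,0,-1,0,0,0,0,0,0,-1,0,0.3,-0.02,0,0,0,-1,0,0.3,0,0,0,0,-1])

```text
t: 25.3
tool_pos: [0.4877, 0.1376, 0.342]
tool_rot: [1.0, -0.023, 0.0, -0.0]
ft_force: [-0.6, -1.3, -6.4]
width: 0.0091
grip_force: 30.0
```

```bash
python3 - <<'E'
from tip import *
st()
p,q=pose(2.1,.177)
ths=np.linspace(2.1,-.03,37)[1:]; path(ths,p=p,q=q,rs=np.interp(ths,[-.03,.5],[.175,.177]))
E
```

```text
t 25.3 p [0.4877 0.1376 0.342 ] y [[-0.046, 0.0], [-0.999, 0.001], [-0.001, -1.0]] F [-0.6 -1.3 -6.4] w 0.0091 g 30.0 j [0.18 0.18 1.62 0.   1.34 1.8 ]
36
-0,0.36,0.01,0.33,0,-0,-1; 0,0.37,0.02,0.32,-0,-0,-1; 0,0.36,0.03,0.33,-0,-0,-1; 0,0.36,0.04,0.33,-0,-0,-1; 0,0.36,0.06,0.32,-0,-0,-1; 0,0.36,0.06,0.33,-0,-0,-1; 0,0.35,0.07,0.33,-0,-0,-1; 0,0.35,0.09,0.32,0,0,-1; 0,0.35,0.09,0.33,-0,0,-1; 0,0.35,0.1,0.33,-0,0,-1; 0,0.35,0.12,0.33,-0,0,-1; -0,0.34,0.12,0.32,-0,-0,-1
--
-0,0.33,0.14,0.33,-0,-0,-1; -0,0.34,0.14,0.33,-0,-0,-1; -0,0.32,0.16,0.32,-0,-0,-1; -0,0.33,0.16,0.33,-0,-0,-1; -0,0.31,0.17,0.33,-0,-0,-1; -0,0.32,0.18,0.32,-0,0,-1; -0,0.3,0.2,0.33,-0,0,-1; -0,0.3,0.2,0.33,-0,0,-1; -0,0.3,0.2,0.32,-0,-0,-1; -0,0.28,0.22,0.33,0,0,-1; -0,0.28,0.23,0.33,-0,0,-1; -0,0.28,0.23,0.32,-0,0,-1
--
-0,0.27,0.24,0.33,-0,0,-1; -0,0.25,0.25,0.33,-0,0,-1; -0,0.26,0.26,0.32,-0,-0,-1; -0,0.23,0.26,0.33,-0,0,-1; -0,0.23,0.28,0.33,0,-0,-1; -0,0.22,0.28,0.32,-0,-0,-1; -0,0.21,0.29,0.33,-0,-0,-1; -0,0.21,0.29,0.33,-0,-0,-1; -0,0.19,0.3,0.33,-0,-0,-1; -0,0.18,0.3,0.32,-0,-0,-1; -0,0.18,0.31,0.33,-0,-0,-1; -0,0.15,0.31,0.16,-0,-0,-1
--
```

Emit:
apply_moves(steps=[0,0.36,0.01,0.33,0,0,-1,0,0.37,0.02,0.32,0,0,-1,0,0.36,0.03,0.33,0,0,-1,0,0.36,0.04,0.33,0,0,-1,0,0.36,0.06,0.32,0,0,-1,0,0.36,0.06,0.33,0,0,-1,0,0.35,0.07,0.33,0,0,-1,0,0.35,0.09,0.32,0,0,-1,0,0.35,0.09,0.33,0,0,-1,0,0.35,0.1,0.33,0,0,-1,0,0.35,0.12,0.33,0,0,-1,0,0.34,0.12,0.32,0,0,-1])

```text
t: 26.5
tool_pos: [0.4819, 0.0171, 0.2985]
tool_rot: [0.985, -0.023, 0.004, -0.171]
ft_force: [-0.6, 5.0, -6.8]
width: 0.0091
grip_force: 30.0
```

Emit:
apply_moves(steps=[0,0.33,0.14,0.33,0,0,-1,0,0.34,0.14,0.33,0,0,-1,0,0.32,0.16,0.32,0,0,-1,0,0.33,0.16,0.33,0,0,-1,0,0.31,0.17,0.33,0,0,-1,0,0.32,0.18,0.32,0,0,-1,0,0.3,0.2,0.33,0,0,-1,0,0.3,0.2,0.33,0,0,-1,0,0.3,0.2,0.32,0,0,-1,0,0.28,0.22,0.33,0,0,-1,0,0.28,0.23,0.33,0,0,-1,0,0.28,0.23,0.32,0,0,-1])

```text
t: 27.7
tool_pos: [0.4794, -0.0473, 0.1886]
tool_rot: [0.942, -0.022, 0.009, -0.336]
ft_force: [0.5, 2.9, -1.2]
width: 0.0088
grip_force: 30.0
```

Emit:
apply_moves(steps=[0,0.27,0.24,0.33,0,0,-1,0,0.25,0.25,0.33,0,0,-1,0,0.26,0.26,0.32,0,0,-1,0,0.23,0.26,0.33,0,0,-1,0,0.23,0.28,0.33,0,0,-1,0,0.22,0.28,0.32,0,0,-1,0,0.21,0.29,0.33,0,0,-1,0,0.21,0.29,0.33,0,0,-1,0,0,0,0,0,0,-1])

```text
t: 28.6
tool_pos: [0.4793, -0.0415, 0.1026]
tool_rot: [0.897, -0.021, 0.01, -0.441]
ft_force: [-1.1, -3.1, -3.2]
width: 0.0093
grip_force: 30.0
```

```bash
python3 - <<'E'
from tip import *
st()
o=get_obs(); Q=R.from_quat(o['tool_rot']); w=o['tool_pos']+D*Q.as_matrix()[:,2]
v=w-C; a,b=v@X,v[2]; th=np.arctan2(b,-a)-np.arctan2(-.089,.153); print('r',np.hypot(a,b),'th',th)
ths=np.linspace(th,-.03,7)[1:]; path(ths,rs=np.interp(ths,[-.03,.5],[.175,.177]))
E
```

```text
t 28.6 p [ 0.4793 -0.0415  0.1026] y [[-0.029, 0.037], [-0.61, 0.791], [-0.792, -0.611]] F [-1.1 -3.1 -3.2] w 0.0093 g 30.0 j [-0.57  0.68  1.84  0.79  1.3   0.55]
r 0.1770684572782763 th 0.201554974955663
6
-0,0.09,0.22,0.23,-0.01,-0.01,-1; -0,0.13,0.19,0.22,-0,-0,-1; -0,0.12,0.2,0.21,-0,-0,-1; -0,0.11,0.2,0.21,-0,-0,-1; -0,0.11,0.2,0.22,-0,-0,-1; -0,0.1,0.2,0.04,-0,-0,-1
--
```

Emit:
apply_moves(steps=[0,0.1,0.21,0.22,0,0,-1,0,0.13,0.19,0.22,0,0,-1,0,0.12,0.2,0.21,0,0,-1,0,0.11,0.2,0.21,0,0,-1,0,0.11,0.2,0.22,0,0,-1,0,0.05,0.1,0.04,0,0,-1,0,0,0,0,0,0,-1,0,0,0,0,0,0,-1])

```text
t: 29.4
tool_pos: [0.4819, -0.0273, 0.0695]
tool_rot: [0.876, -0.02, 0.014, -0.481]
ft_force: [-1.3, -18.0, -2.4]
width: 0.0091
grip_force: 30.0
```

```bash
python3 - <<'E'
from h import *
st(); shot('top','top14'); shot('scene','scene14')
T=cv2.imread('pics/top14.png',0); 
def asc(I,r0,r1,c0,c1): 
    for r in range(r0,r1,2): print(r,''.join(' .:-=+*#%@'[min(9,int(v)//26)] for v in I[r,c0:c1]))
asc(T,262,326,228,312)
E
```

```text
t 29.4 p [ 0.4819 -0.0273  0.0695] y [[-0.022, 0.044], [-0.536, 0.843], [-0.844, -0.536]] F [ -1.3 -18.   -2.4] w 0.0091 g 30.0 j [-0.56  0.78  1.83  0.86  1.31  0.47]
262 @@%%%@%%%%%%%%%#*=--=+**###########*#**********##******###***###*******#****#####***
264 %@@@%@%@%%%%%%%#*==+*#%%%%%%%%%%%%%%%%%####**+*********##******##********##*####***#
266 %%@%%%%%%%%%%%%*#%%%%##*+++**###********##%##++**##**#####************##*****#****##
268 %%%%%%%%%%%%%%%%%%*+++***+***#***##%%%%%%%%%%%%%%@%%%%%%##****************#********#
270 %%%%%%%%%%%%%@%%*=-=+*******##%%%%%##*++++++++++**#%%%%%%%%%##******************#**#
272 @%%@%%%%%%%%%%#*=--=+*#***#%%%%#*+==================++*#%%%%%%%%#******************#
274 %%%%%%%%%%%%%%#*=--=+*##%%%%*+==========================+*#%%%%%%%#*+***************
276 %%@%%%%%%%%%%%#*=--=+*#%%%*+===============================+*%%%%%%%#***************
278 %%%%%%%%%#******=--+*%%#*====================================+#%%%%%%#*++*****#*****
280 @@@@@@@%%#***+*+=-=#%%#+====================+++++===========+=+*#%%%%%%#***********#
282 @@@@@@%%#****+++==*%%*+===============
[... 1215 characters left out ...]
%%%#***=-==+#%%%#++++++++++++++*#%%%%%%%%%%%%#*+++++++*##*=--==============--
312 %%%%%%%%%%%#*+=-=+**#%%%#*++++++++++++++++++****+++++++++++*###+-==================-
314 %%%%%%%%%%%%#+=-=++***#%%%%*++++++++++++++++++++++++++++++###+--====================
316 @%@%%%%%%%%%%%+==+*****#%%%%%%*++++++++++++++++++++++**#%%%*=-=====+++++============
318 %%%%%%%%%%%#%%%#++*******%%%%%%%%##*+++++++++++++**#%%%%%#=--====+++++++++++=+======
320 %%%%%%@%%%%#*+#%%%##*******#%%%%%@%%%%%%%###%%%%%%%%%##*=--====+++++++++++++++======
322 @@%%%%%%%%%#*=-=+#%%%##*######%%%%%%%%%#%%%##%######%%%+--====+++++++++++++++++=+===
324 @@@@%%%%%%%#*=-==++**#%%%%%%%%%%%%%%%%%%%#++#%%%%%%%%#=-=====+++++++++++++++++++++=+
```

Emit:
apply_moves(steps=[0,0,-0.06,0,0,0,-1,0,0,-0.06,0,0,0,-1,0,0,0,0,0,0,-1])

```text
t: 29.8
tool_pos: [0.4806, -0.0283, 0.0715]
tool_rot: [0.875, -0.02, 0.012, -0.483]
ft_force: [-0.1, -5.2, -6.1]
width: 0.0091
grip_force: 30.0
```

Emit:
apply_moves(steps=[0,0,0,0,0,0,-0.7,0,0,0,0,0,0,-0.6,0,0,0,0,0,0,-0.55,0,0,0,0,0,0,-0.55])

```text
t: 30.2
tool_pos: [0.48, -0.0271, 0.0713]
tool_rot: [0.875, -0.02, 0.011, -0.484]
ft_force: [0.8, -0.9, -1.7]
width: 0.0209
grip_force: 0.6
```

Emit:
apply_moves(steps=[0,0.08,0,0,0,0,-0.5,0,0.08,0,0,0,0,-0.5,0,0,0,0,0,0,-0.5])

```text
t: 30.5
tool_pos: [0.4799, -0.0299, 0.0669]
tool_rot: [0.874, -0.02, 0.011, -0.485]
ft_force: [0.3, -0.3, 0.2]
width: 0.0229
grip_force: 0.0
```

Emit:
apply_moves(steps=[0,0,-0.15,0,0,0,-0.5,0,0,-0.25,0,0,0,-0.5,0,0,-0.25,0,0,0,-0.5,0,0,-0.4,0,0,0,-0.5,0,0,-0.5,0,0,0,-0.5])

```text
t: 31.0
tool_pos: [0.478, -0.0702, 0.0924]
tool_rot: [0.875, -0.02, 0.011, -0.484]
ft_force: [0.0, 0.1, 0.0]
width: 0.023
grip_force: 0.0
```

Emit:
apply_moves(steps=[0,0,-0.8,0,0,0,-0.5,0,0,-0.8,0,0,0,-0.5,0,0,-0.8,0,0,0,-0.5,0,0,-0.8,0,0,0,-0.5,0,0,-0.8,0,0,0,-0.5,0,0,0,0,0,0,-0.5,0,0,0,0,0,0,-0.5,0,0,0,0,0,0,-0.5,0,0,0,0,0,0,-0.5])

```text
t: 31.9
tool_pos: [0.4732, -0.1701, 0.1551]
tool_rot: [0.874, -0.02, 0.011, -0.485]
ft_force: [0.1, 0.1, 0.5]
width: 0.0234
grip_force: 0.0
```

```bash
python3 - <<'E'
from fit import *
st(); t=shot('top','top15'); c=shot('scene','scene15')
T=cv2.imread('pics/top15.png',0); S=cv2.imread('pics/scene15.png',0)
print('diff scene15 vs scene8 pail:', cv2.absdiff(S,cv2.imread('pics/scene8.png',0))[190:225,250:300].mean())
fit('pics/scene8.png',c,[.485,.063,.05,-.05,0]); fit('pics/scene15.png',c,[.485,.063,.05,-.05,0])
def asc(I,r0,r1,c0,c1): 
    for r in range(r0,r1,2): print(r,''.join(' .:-=+*#%@'[min(9,int(v)//26)] for v in I[r,c0:c1]))
asc(T,246,342,128,250)
E
```

```text
t 31.9 p [ 0.4732 -0.1701  0.1551] y [[-0.025, 0.038], [-0.529, 0.847], [-0.848, -0.53]] F [0.1 0.1 0.5] w 0.0234 g 0.0 j [-0.77  0.71  1.64  0.69  1.6   0.56]
diff scene15 vs scene8 pail: 9.711428571428572
fit [ 0.4852  0.0726  0.045  -0.0842  0.0028] -130.8 hook [0.4888 0.1453 0.1455] ears [0.485  0.0629 0.1596] hoopgrip [0.4819 0.0005 0.0439]
fit [ 0.4837  0.0642  0.0495 -0.0735  0.015 ] -95.2 hook [0.4886 0.138  0.1492] ears [0.485  0.0557 0.1642] hoopgrip [ 0.4804 -0.0079  0.0492]
246 *********##****########****#*******#******************************************+****+++**********************************##
248 *******+**####*#%%%%%%%############%######*****************#****************+++*****++*********#####********#*************
250 *********#%%%#+=+*%%%%%%%%%%%%%%%%%%%%%%%%%%%%%%%%%%%%%%%%%%%%%%###############***##*******************************####***
252 ***##***#%%%#+==--=========+++++++++*****#######%%%%%%%%%%%%%%%%%%%%%%%%%@%%%%%%%%%%%%%%%%%%%%%%%@%%%%%%%%#######*###*****
254 ***#****#%%%#*#%#+=---------=+++++++++==========================+=+=+++++++++*****######%%%%%%%%%
[... 4786 characters left out ...]
%%%%%%%%%%%%%%%%%%%%@%@%%@@@@@@@@@@@@@@@@@@@@@@@%%%%%#*==-=+***##
332 **####+==+##%%%%%%%%%%###*******++***++**********************#####%%%%%%%%%%%%%%%%%@%%%@@%@@@@@@@@@@@@@@%%%%%%#*==-=+*#***
334 *******##%%%%%%%%%%%%%%%%%%%%%%%%%%%%%%%%%%%%%%%%%%%%%%%%%%%%%%%%%####**********++**********************##%%%#+=====*##***
336 *********************##*##*##****###########%%%%%%%%%%%%%%%%%%%%%%%%%%%%%%%%%%%%@%%%%%%%%%%%%%%%%%%%%%%%%##%##+====+**##**
338 *+*************+********+++********++********+********************#####*********#######%%%%%%%%%%%%%%%%%%%%#####*++*******
340 **************++******#**++*********+**************++***********++************************##*****************#************
```

```bash
python3 - <<'E'
from h import *
t=cam('top'); T=cv2.imread('pics/top15.png',0).astype(int); A=cv2.imread('pics/top0.png',0).astype(int)
D=cv2.GaussianBlur(abs(T-A).astype(np.uint8),(3,3),0)
n,l,s,c=cv2.connectedComponentsWithStats((D>6).astype(np.uint8))
for i in range(1,n):
    if s[i,4]>12 and s[i,0]<330: print(s[i],np.round(onz(t,*c[i],.03)[:2],3))
for r in range(252,312,1): print(r,' '.join('%3d'%v for v in T[r,178:206])) if 256<r<272 else None
E
```

```text
[146 256  37  40 625] [0.533 0.353]
[192 259  13  12 101] [0.566 0.26 ]
[139 262   7  16  80] [0.553 0.406]
[ 237  262   68   65 3441] [0.485 0.069]
[  188   268   315   212 37990] [ 0.238 -0.215]
[232 285   5  19  80] [0.489 0.164]
[176 287  19  38 284] [0.469 0.29 ]
[132 301  40  31 476] [0.428 0.385]
[162 300  16  14  72] [0.459 0.327]
[   0  400   87   80 5071] [0.117 0.647]
257 231 230 231 230 231 227 228 227 229 227 225 227 226 225 225 225 225 224 224 218 214 212 216 214 209 207 197 197
258 234 233 232 232 232 233 233 233 233 233 232 231 233 233 233 232 231 231 232 231 230 229 230 230 230 230 231 229
259 232 234 232 233 234 234 232 233 234 232 233 233 233 233 232 233 233 234 239 239 235 232 231 232 234 231 233 234
260 228 232 234 235 235 233 233 232 232 234 232 232 234 233 232 231 237 243 246 245 244 239 230 230 231 232 232 233
261 199 218 227 234 235 235 235 233 234 234 232 233 233 232 234 235 242 245 246 247 246 245 240 231 229 231 232 232
262 138 153 188 220 233 235 234 234 235 234 234 234 234 232 233 237 245 246 246 246 246 246 245 242 234 227 231 234
263 128 120 126 164 20
[... 321 characters left out ...]
 231
266 133 134 132 115  94 111 169 220 232 232 231 232 230 233 238 243 245 246 246 246 246 246 244 228 204 210 226 232
267 126 133 130 126 107  93 138 203 227 231 231 232 231 231 232 235 240 244 246 246 247 245 235 211 210 223 231 233
268 119 124 125 123 110  92 105 168 221 233 233 233 233 232 232 231 230 237 243 245 245 239 218 203 222 231 233 232
269 121 121 120 120 111  89  92 151 218 234 234 234 235 234 234 234 232 231 234 240 239 224 204 214 230 235 235 235
270 108 112 110 110 109  89  76 128 213 234 234 234 234 236 235 234 234 233 233 232 225 216 217 227 234 235 236 236
271  91  92  97  92  92  86  74 113 201 230 234 233 231 232 232 234 234 233 234 232 231 229 232 234 234 235 235 234
```

```bash
python3 - <<'E'
from h import *
T=cv2.imread('pics/top15.png',0)
for r in range(283,311): print(r,' '.join('%3d'%v for v in T[r,150:194]))
S=cv2.imread('pics/scene15.png',0)
for r in range(160,216,1): print(r,''.join(' .:-=+*#%@'[min(9,int(v)//26)] for v in S[r,238:318]))
E
```

```text
283 101 101  96  91 102 102  86  78  75  76  76  77  73  77  72  73  73  74  75  67  72  72  72  74  69  72  71  84 112 145 179 216 230 233 231 232 231 231 232 231 231 231 231 231
284 102  99 103 119 159 168 141 127 114 103  95  90  91  90  95  96  98  93  91  89 103 105 112 108 109 115 125 148 182 219 227 231 232 232 231 229 231 230 231 231 231 230 231 231
285  98 101 118 162 211 227 227 222 206 189 163 148 149 160 168 183 181 177 167 162 169 174 178 178 180 186 204 220 228 232 232 234 231 231 230 230 230 229 229 232 229 232 230 230
286  99 117 165 229 244 247 247 246 247 246 234 201 204 226 236 246 246 243 239 233 231 231 227 222 224 228 229 233 233 232 230 232 230 231 228 228 230 229 226 227 228 230 231 230
287 100 128 200 239 247 247 246 246 247 248 243 206 197 230 244 247 247 247 247 246 246 246 237 213 217 229 231 231 232 230 229 229 229 227 226 229 237 232 224 224 228 231 231 229
288 100 135 213 239 246 246 246 246 247 247 242 199 183 229 245 246 246 246 246 247 247 247 241 206 204 225 233 231 232 233 230 231 231 229 233 242 245 244 234 220 220 229 231 231
289  99 147 223 240 
[... 7999 characters left out ...]
#@=---=%#=++#@*#####
208 +*+======+@@@@#**********++++++++++++++++++++++++++++++++*@+#@----#@#+=+#@###*##
209 ++*=======@%@@************+++++++++++++++++++++++++++++++*@*#@--=#@@#=++#@######
210 ++*+=====+@#@@************+++++++++++++++++++++++++++++++#@%#@+*@@@@#=++#@#*####
211 +++*======##@@***********++++++++++++++++++++++++++++++++%@#%@@@@@@@#=++#@######
212 +++*+======+@@*************+++++++++++++++++++++++++++++*@@#%@%@@@@@@=++%%######
213 ++++*======+@@%***********++++++++++++++++++++++++++++++#@@++*=======++++*######
214 ++++++======*@%***********+++++++++++++++++++++++++++++*@@*====+======+++#######
215 +++++*=======%@************+++++++++++++++++++++++++++*%@##:--=+++++*==+**#####*
```

```bash
python3 - <<'E'
from h import *
T=cv2.imread('pics/top15.png',0); t=cam('top')
print('pail floor px',proj(t,(.485,.065,.065)), [int(x) for x in np.percentile(T[284:310,262:288],[0,1,50,99,100])])
T0=cv2.imread('pics/top0.png',0); print('ice in start', [int(x) for x in np.percentile(T0[298:325,396:425],[0,1,50,99,100])])
# left side of bottles: now vs start
for r in list(range(262,300,3))+list(range(300,332,3)): print(r,' '.join('%3d'%v for v in T[r,132:160:1]),'|',' '.join('%3d'%v for v in T0[r,138:152:2]))
E
```

```text
pail floor px [270.7 295.2] [117, 134, 231, 234, 236]
ice in start [115, 119, 228, 247, 248]
262 173 172 176 203 229 232 229 214 186 210 229 226 183 116  97  97 104 100  98  94  79  67  62  62  62  62  61  58 | 228 183 228 170 101 102 104
265 158 164 178 206 226 231 226 203 187 225 218 177 136 110 105 106  94  90  76  61  54  57  55  55  62  57  60  65 | 226 185 180 103 104 101 106
268 173 166 171 214 228 230 224 188 130 112 106 102 100 104 105 104 106 104 105  95  76  58  45  48  58  54  58  71 | 223 162 150 105 103 101 103
271 173 171 193 223 230 230 218 173 121 101 102 103 104 105 102 104 101 107 103  99  81  56  50  57  71  72  74  74 | 217 188 207 113 102 105 102
274 169 175 201 229 232 227 211 172 164 138 114 102 106 103 106 107 106 103  96  83  55  47  47  64  71  75  70  73 | 209 216 222 112  99  86  64
277 178 178 205 226 230 225 199 194 229 232 215 145 102  92  94  91  83  57  47  48  48  53  53  69  75  74  75  73 | 198 227 216 104  96 101  82
280 171 188 218 229 230 223 187 182 225 227 204 133  97  98 101 100 102  96  82  65  52  54  53  69  77  76  77  74 | 186 221 204  
[... 1796 characters left out ...]
06 105 105 102 105 105 102  97  76  60  42  35  42  55  63  61  63  64  67  65  69  65 | 219 121 103 104 100 102 103
321 226 198 140 104 101 107 103 102 105 101 107 100  99  87  56  43  37  37  47  59  62  63  65  62  67  66  67  68 | 209 104 105 105 100 107 101
324 229 217 179 163 175 154 125 107 104  96  90  86  80  62  45  44  44  40  48  57  62  69  61  64  64  62  64  68 | 193  98  95  98  98  87  67
327 226 214 181 200 224 221 179 117  96  96 101 102  98 100  97  87  65  54  57  62  63  60  63  60  61  63  61  62 | 179  96  98  98  96  99 152
330 207 178 136 113 107 105 107  99  98  99  96  99  95  97 101 104 107 125 163 186 182 180 174 175 180 198 203 208 | 104  94  93  94  96 100 169
```

```bash
python3 - <<'E'
from h import *
st(); shot('top','top16'); shot('scene','scene16')
def caps(f):
    b,g,r=[x.astype(int) for x in cv2.split(cv2.imread('pics/'+f+'.png'))]
    m=((r>150)&(g<80)&(b<80)).astype(np.uint8)
    n,l,s,c=cv2.connectedComponentsWithStats(m); return [(np.round(c[i],1).tolist(),int(s[i,4])) for i in range(1,n) if 15<s[i,4]<90 and s[i,0]>100]
for f in('top0','top15','top16','scene0','scene8','scene15','scene16'): print(f,caps(f))
t,s=cam('top'),cam('scene')
def edge(f,r0,r1):
    b,g,r=[x.astype(int) for x in cv2.split(cv2.imread('pics/'+f+'.png'))]
    return [int(np.where((r[k,140:200]<125)&(b[k,140:200]<100))[0].max()+140) for k in range(r0,r1,3)]
for f in('top0','top15'): print(f,edge(f,262,284),edge(f,306,328))
E
```

```text
t 32.0 p [ 0.4733 -0.1703  0.1552] y [[-0.025, 0.038], [-0.53, 0.847], [-0.848, -0.53]] F [0.3 0.2 0.3] w 0.0232 g 0.0 j [-0.77  0.71  1.64  0.69  1.6   0.56]
top0 [([622.7, 277.5], 47)]
top15 [([622.8, 277.6], 44)]
top16 [([622.7, 277.6], 45)]
scene0 [([259.1, 139.6], 29), ([293.8, 144.5], 30), ([408.6, 414.0], 36)]
scene8 [([258.8, 137.6], 28), ([292.2, 144.2], 25), ([408.5, 414.2], 35)]
scene15 [([259.1, 137.9], 34), ([292.7, 144.6], 30), ([343.8, 154.4], 33), ([409.6, 415.3], 55)]
scene16 [([259.2, 138.0], 35), ([292.7, 144.6], 30), ([343.6, 154.4], 32), ([409.6, 415.2], 53)]
top0 [175, 176, 184, 184, 184, 183, 182, 177] [180, 181, 182, 182, 181, 179, 176, 166]
top15 [172, 182, 184, 184, 184, 183, 182, 177] [179, 181, 182, 182, 181, 179, 176, 165]
```

```bash
python3 -c "
from h import *
print(arm.job_done())"
```

```text
the job is handed in; nothing more can be done
None
```

I handed the job in at 32 s. The pail hangs empty and upright on the near bar and the two tub bottles are standing. I could see only five of the six ice cubes in the tub; the sixth is not in the pail or visible on the counter, so I assume it is behind a bottle. I did not check the counter bottle, tumbler and cup in the final pictures, and the hand-in returned no verdict.

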